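Heater service: off, drain half open, gauge the anode bars

TASK

Service the water heater lying on the counter: turn its thermostat knob fully anticlockwise to the off stop, then set the drain valve's lever half open (45 degrees), and then size every anode bar on the hole gauge. Push each bar right through the smallest hole that it will pass, from the open side of the plate, until its front end is up against the stop behind, and leave it lying there. Leave the other things on the counter where they are.

Things in the scene. Friction and masses are not known exactly. Their poses are not given: they have to be found in the camera images.
- thermostat (a joint): thermostat knob on the upper face of the white water heater (lying on its back on the robot's left, case 380 x 260 mm, top 100 mm above the counter). Value: rad turned clockwise, seen from above, away from the off stop; 0 = off, the anticlockwise end stop; at most 2.6. Held by friction only (0.04 N m); stays where it is left
- thermostat_grip (a point): point on the knob's vertical axis at the height to grip, 137 mm above the counter. The knob is a 44 mm disc (top 114 mm above the counter) with an upright grip bar on it, 42 mm long, 14 mm thick, from there up to 144 mm above the counter. x axis of this point: along the grip bar, turning with the knob; z up
- drain_valve (a joint): lever of the brass ball valve on the copper pipe at the heater's end that faces the robot. Value: rad of opening; 0 = closed (lever square to the pipe, towards the middle of the counter), 1.571 = fully open (lever along the pipe, pointing away from the heater). It opens clockwise seen from above; half open = 0.785. Stays where it is left (friction 0.08 N m)
- drain_grip (a point): centre of the lever's black rubber sleeve, 90 mm above the counter, 60 mm out from the lever's vertical axis. Sleeve 13 mm thick across, 56 mm long, 22 mm high. y axis of this point: along the lever from its free end towards its axis; turns with the lever
- drain_axis (a point): fixed point on the lever's vertical turning axis, 90 mm above the counter
- gauge: hole gauge fixed on the counter: upright dark plate 206 mm wide, 12 mm thick, top at 50 mm, with four square holes in a row, on a flat base plate 10 mm high that reaches 110 mm out in front. Behind each hole runs an open channel to a stop wall at x = 118 mm. Origin: on the counter under the middle of the plate's front face; x: the pushing direction; y: from largest hole to smallest; z up
- hole0 (a point): middle of the lower edge of the largest hole, in the plate's front face, 10 mm above the counter, level with the base plate's top, so that a bar lying on the base slides straight in; hole 29 mm wide, 31 mm high, edges of the mouth rounded by 4 mm; its channel has side rails 10 mm high, 1 mm wider each side; axes as the gauge's
- hole1 (a point): the same for the second hole, 24 mm wide, 26 mm high, 52 mm further along the gauge's y
- hole2 (a point): the same for the third hole, 19 mm wide, 21 mm high, 52 mm further
- hole3 (a point): the same for the smallest hole, 14 mm wide, 16 mm high, 52 mm further
- bar_a_mid (a point): centre of a dull grey square anode bar, 120 mm long, lying flat; x axis along it; ends alike (last 6 mm is 4 mm thinner). It is 12, 17, 22 or 27 mm thick, no two alike, not marked: it passes a hole 2 mm wider than itself; of the next smaller hole only its thin end enters. 20 to 200 g. Three or four bars are present; absent ones read None
- bar_b_mid (a point): centre of a dull grey square anode bar, 120 mm long, lying flat; x axis along it; ends alike (last 6 mm is 4 mm thinner). It is 12, 17, 22 or 27 mm thick, no two alike, not marked: it passes a hole 2 mm wider than itself; of the next smaller hole only its thin end enters. 20 to 200 g. Three or four bars are present; absent ones read None
- bar_c_mid (a point): centre of a dull grey square anode bar, 120 mm long, lying flat; x axis along it; ends alike (last 6 mm is 4 mm thinner). It is 12, 17, 22 or 27 mm thick, no two alike, not marked: it passes a hole 2 mm wider than itself; of the next smaller hole only its thin end enters. 20 to 200 g. Three or four bars are present; absent ones read None
- bar_d_mid (a point): centre of a dull grey square anode bar, 120 mm long, lying flat; x axis along it; ends alike (last 6 mm is 4 mm thinner). It is 12, 17, 22 or 27 mm thick, no two alike, not marked: it passes a hole 2 mm wider than itself; of the next smaller hole only its thin end enters. 20 to 200 g. Three or four bars are present; absent ones read None
- tin: paper-labelled can, 90 mm across, 130 mm high; bystander, leave where it is; origin at the middle of its underside
- jug: clear plastic bottle with green cap, 100 mm across, 220 mm high; bystander, leave where it is; origin at the middle of its underside
- mug: white mug, 80 mm across, 90 mm high; bystander, leave where it is; origin at the middle of its underside
- wrench: steel spanner, 180 mm long; bystander, leave where it is; origin at the middle of its underside
- screwdriver: screwdriver with black handle, 200 mm long; bystander, leave where it is; origin at the middle of its underside
- nut: brass ring nut, 40 mm across, 12 mm high; bystander, leave where it is; origin at the middle of its underside
- jar: small amber glass jar, 60 mm across, 80 mm high; bystander, leave where it is; origin at the middle of its underside
Things that resemble listed ones, but are neither listed nor needed, are in the scene too. What is shaped like the part that bears bar_d_mid but green or pink is not meant.

How it is judged:
By the outcome, as a careful person would: the job done as asked, in the order asked, and still so for the second after the job is handed in, with the robot touching nothing.
Of bar_a, bar_b, bar_c, bar_d only 3 to 4 are there at a start; the rules pass over those that are not, and their reading is None.
At some moment in a run one of bar_a, bar_b, bar_c, bar_d may be knocked a few centimetres aside while the robot is not near it.
Once in a run the grip may slacken for a moment while it holds something.
It also fails if it takes over 210 s, if anything falls off the work surface, if the arm or the gripper's body presses on something with over 40 N, if the wrist force passes 120 N, or if a joint passes its speed limit or range.

ROBOT

A 6-joint arm with a two-finger parallel gripper is mounted at the origin on the work surface. World frame = base frame: x ahead of the robot, y to its left, z up, the work surface at z = 0. Lengths are in m, angles in rad, forces in N, time in s.
With the tool pointing down it reaches from about 0.375 to 0.75 m from the base axis. Payload 9 kg.
Tool frame: the origin (TCP) lies between the finger pads; the fingertips stand ahead of it and the grasp point (between the pads) lies 2 mm behind it (env.nose_length is the z of the fingertips in the tool frame, in m); z points along the fingers, y is the line along which they close (so a half turn about z gives the same grasp; the last joint's range is limited). The gripper opens to 85 mm and grips with 20 to 120 N. Pads are 22 mm wide; open, the fingers measure 114 mm over their backs; the gripper's body (76 mm by 85 mm) begins 54 mm behind the grasp point. The pads swing forward as they close: fully open they stand 13 mm farther back than shut.
Start: joints at [0.99, 0.104, 0.097, 1.564, 0, 1.353], TCP at [0.213, 0.561, 0.248] pointing down, gripper open.
Joint ranges: [-2.99, 2.99], [-0.84, 1.86], [-1.1, 1.16], [-1.84, 2.11], [-1.51, 1.56], [-3.14, 3.14]. Speed limits (rad/s): [2.22, 2.22, 2.57, 3.14, 3.14, 3.14].

INTERFACE

Orientations are given as a rotation vector (axis times angle).
In Python, from rig import env gives the robot as it stands.
- The arm moves only by the tool step_arm, never from a script. Its argument "increments" is one flat list of numbers, 7 for each row, row after row: the closure in counts, from 0 (fully open) to 255 (shut), then the shift along the tool's x, y, z in cm, then the turn, a rotation vector about the tool's x, y, z in rad. A call has 1 to 10 rows; each row shifts and turns the commanded pose from where the row before left it, along the tool's axes as they then stand; what a row does not reach is not made up. A row lasts 1/10 s, in which the tool goes at most 50 mm and 8.59 degrees, less where a joint would pass 70% of its speed; a pose out of reach is approached as far as the arm can. A call is refused whole if a number of a shift passes 5 or a number of a turn 0.15, either way. A call with a gripper value outside its range is refused whole. The fingers move at their own pace and stop on an object; "newtons" is the grip in N (left out, the last holds). Time passes only in rows, so rows that do not move let the fingers close. It gives the time, the measured TCP pose, the force, the opening and the grip force at its end, in the units of the state.
- env.read_state(): the state, without advancing time (a new reading comes with each control period).
- env.grab_frame(name): name is "scene" or "top" or "wrist"; returns the picture (420x560x3 uint8, blue, green, red); there is no depth.
- env.camera_model(name): a dict with "fx", "fy", "cx", "cy" (pixels), "R" (3x3) and "t" (3): a world point X has camera coordinates R X + t. Camera axes: x right, y down, z forward; pixel columns grow to the right and rows downward; lengths in m; the calibration is good to about 2 mm. The wrist camera is an equidistant fisheye: a pixel r from the principal point sees the ray r / f radians off the axis. A picture is of the moment at which its call begins: read the wrist's pose just before it. camera_model takes no time and is no camera call; for the wrist camera it gives the pose at the moment of the call.
- env.sign_off(): hands the job in; it is judged then, once.
The state is a dict: "clock": time; "joint_pos": joint angles; "joint_vel": joint speeds; "joint_efforts": joint torques, N m; "tcp_pos": TCP position; "tcp_rot": TCP orientation; "contact_force": force on the tool from outside, world axes, zero at the start; "moment": the same for the moment, N m; "grip_width": finger opening in m; "grasp_force": force on a finger pad.
Only numpy, scipy, OpenCV 4.12 (cv2) and the standard library are available. Lean on these libraries where they do the work, as an engineer would, in place of code of your own. Each camera call takes 0.05 s, during which the arm holds its last target. There are 200 camera calls.

## Working session

There is one attempt and no reset: what is moved stays moved. The work goes in short steps, Python scripts to look and compute and a tool call to move; the robot and the scene stay as the last step left them, time stands still between calls to the robot, and variables do not carry over. Pictures are saved under pics/ and viewed, at most 17 in all, crops included, and the job is handed in when it is done.

Besides the shell and the picture viewer there is one more tool, called after "Request:" by a JSON object that holds its "name" and its "arguments". step_arm: Moves the arm, as the interface text tells. Its arguments: {"type":"object","properties":{"increments":{"type":"array"},"newtons":{"type":"number"}},"required":["increments"]}

```bash
ls; mkdir -p pics; cat > h.py <<'E'
import numpy as np, cv2
from rig import env
from scipy.spatial.transform import Rotation as R
def ray(cam,u,v):
    m=cam if isinstance(cam,dict) else env.camera_model(cam)
    Rm=np.array(m["R"]);t=np.array(m["t"]).ravel()
    x=(u-m["cx"])/m["fx"];y=(v-m["cy"])/m["fy"]
    if cam=="wrist" or (isinstance(cam,dict) and cam.get("fish")):
        r=np.hypot(x,y);k=np.sin(r)/r if r>1e-9 else 1;d=np.array([x*k,y*k,np.cos(r)])
    else: d=np.array([x,y,1.])
    return -Rm.T@t, Rm.T@d
def onz(cam,u,v,z):
    c,d=ray(cam,u,v);return c+d*(z-c[2])/d[2]
def proj(cam,X):
    m=cam if isinstance(cam,dict) else env.camera_model(cam)
    p=np.array(m["R"])@np.array(X)+np.array(m["t"]).ravel()
    if cam=="wrist":
        th=np.arctan2(np.hypot(p[0],p[1]),p[2]);n=np.hypot(p[0],p[1]);q=p[:2]/n*th
    else: q=p[:2]/p[2]
    return np.array([m["fx"]*q[0]+m["cx"],m["fy"]*q[1]+m["cy"]])
E
python3 - <<'E'
from h import *
for n in("scene","top","wrist"):
    f=env.grab_frame(n);cv2.imwrite(f"pics/{n}0.png",f);np.save(f"pics/{n}0.npy",f)
    m=env.camera_model(n);print(n,m["fx"],m["cx"],m["cy"],-np.array(m["R"]).T@np.array(m["t"]).ravel(),np.round(m["R"],3).tolist())
s=env.read_state();print(s,env.nose_length)
for n in ("scene0","top0"):
    cv2.imwrite(f"pics/{n}b.png",cv2.resize(cv2.imread(f"pics/{n}.png"),(800,600),interpolation=cv2.INTER_CUBIC))
E
```

```text
pics
scene 433.2442222105311 280.1848999902301 210.2302391527218 [1.13672762 0.42455013 0.65125534] [[-0.575, 0.818, 0.014], [0.45, 0.331, -0.83], [-0.683, -0.471, -0.558]]
top 391.3120216294264 275.3914563286911 212.5039861716979 [ 0.34938831 -0.04854688  0.98847692] [[-0.015, -1.0, -0.007], [-0.985, 0.016, -0.173], [0.173, 0.004, -0.985]]
wrist 325.19226210127806 280.39333367849775 204.68058151927104 [0.1424747  0.58703853 0.37268248] [[0.355, 0.935, -0.0], [0.893, -0.339, 0.296], [0.277, -0.105, -0.955]]
{'clock': 0.15, 'joint_pos': array([9.90266913e-01, 1.04584084e-01, 9.66819437e-02, 1.56387398e+00,
       3.58080309e-06, 1.35310359e+00]), 'joint_vel': array([-0.00024952, -0.00124538,  0.00212968,  0.00017514, -0.00085884,
        0.00052594]), 'joint_efforts': array([ 4.20704571e-03, -5.57360637e+01,  5.04004133e+01,  1.26703738e-02,
       -2.29318393e-04,  1.43395908e-05]), 'tcp_pos': array([0.21282224, 0.56075805, 0.24770681]), 'tcp_rot': array([-5.66751936e-01, -3.08965722e+00,  1.41573122e-03]), 'contact_force': array([ 0.0141173 , -0.23518256,  0.11111134]), 'moment': array([ 0.05228586,  0.00921153, -0.03625633]), 'grasp_force': 0.0, 'grip_width': 0.08554069411099155} 0.017
```

View pics/scene0b.png

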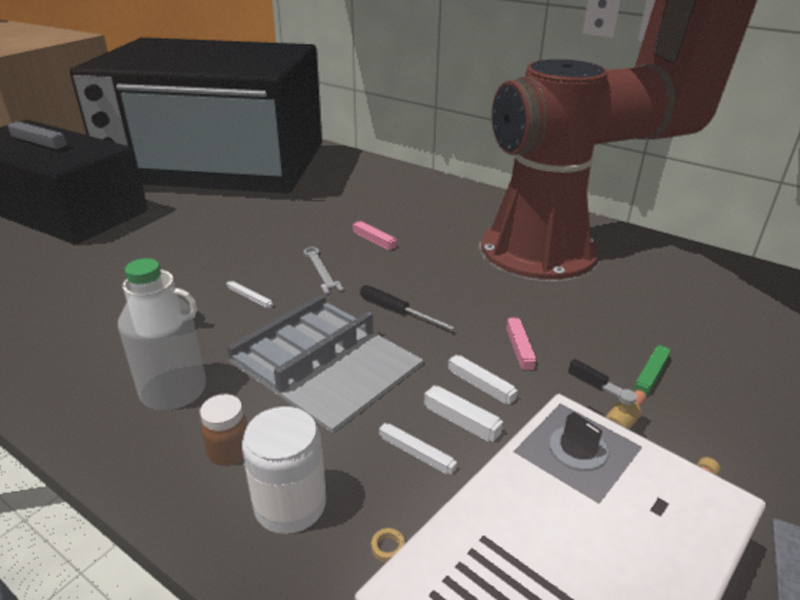

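View pics/top0b.png

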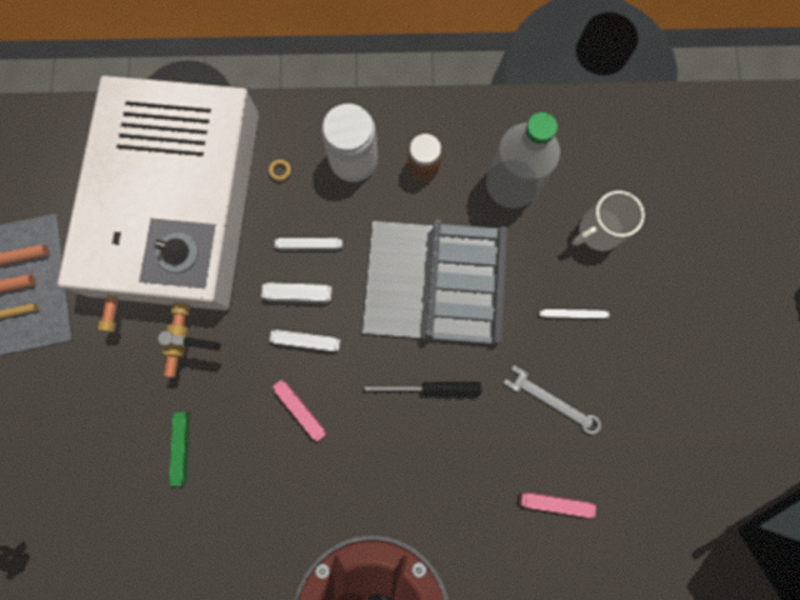

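```bash
python3 - <<'E'
from h import *
s=env.read_state();print(R.from_rotvec(s["tcp_rot"]).as_matrix().round(3).tolist())
f=np.load("pics/top0.npy")
g=f.min(axis=2).astype(int);mx=f.max(axis=2).astype(int)
m=((g>125)&(mx-g<25)).astype(np.uint8)
cs,_=cv2.findContours(m,cv2.RETR_EXTERNAL,cv2.CHAIN_APPROX_NONE)
for c in cs:
    a=cv2.contourArea(c)
    if 60<a<900:
        r=cv2.minAreaRect(c);b=cv2.boxPoints(r)
        w=[onz("top",*p,.018) for p in b]
        e=[np.linalg.norm(w[i]-w[i+1])for i in(0,1)]
        L=0 if e[0]>e[1] else 1
        d=w[L+1]-w[L];print("blob",np.round(r[0],1),a,"c",np.mean(w,axis=0).round(4),"sz",np.round(sorted(e),4),"ang",np.degrees(np.arctan2(d[1],d[0])).round(1))
for n,(u,v),z in [("gauge front face top far",(434,223),.05),("near",(426,341),.05),("baseFL",(372,221),.01),("baseNL",(363,334),.01),("stop far",(506,229),.03),("stop near",(499,343),.03),("knob",(177,250),.14),("valve axis",(170,339),.09),("sleeve end",(219,345),.09),("heater c",(60,287),.1),("hc",(230,306),.1),("hc",(248,90),.1)]:
    print(n,onz("top",u*.7,v*.7,z).round(4))
a=cv2.resize(f[130:280,30:180],(400,400),interpolation=cv2.INTER_CUBIC)
b=cv2.resize(np.load("pics/scene0.npy")[230:350,340:500],(400,300),interpolation=cv2.INTER_CUBIC)
w=cv2.resize(np.load("pics/wrist0.npy"),(400,300))
o=np.zeros((600,800,3),np.uint8);o[:400,:400]=a;o[:300,400:]=b;o[300:,400:]=w
cv2.imwrite("pics/c1.png",o)
E
```

```text
[[-0.935, 0.355, -0.001], [0.355, 0.935, -0.001], [0.0, -0.001, -1.0]]
blob [387.7 280.1] 453.5 c [ 0.3483 -0.315   0.018 ] sz [0.0358 0.1767] ang -121.1
blob [119. 236.] 81.0 c [0.4661 0.3473 0.018 ] sz [0.0201 0.0402] ang -90.9
blob [213.  237.8] 425.5 c [0.4581 0.1123 0.018 ] sz [0.0249 0.1231] ang -98.5
blob [322.7 230.2] 478.5 c [ 0.473  -0.1617  0.018 ] sz [0.035 0.099] ang -95.3
blob [402.  219.1] 226.5 c [ 0.4977 -0.3611  0.018 ] sz [0.0149 0.12  ] ang -93.1
blob [324.4 212.6] 601.5 c [ 0.5173 -0.1676  0.018 ] sz [0.043  0.1008] ang -95.2
blob [207.  203.7] 511.0 c [0.5449 0.1284 0.018 ] sz [0.0306 0.1229] ang -93.1
blob [325.5 193.6] 589.0 c [ 0.5664 -0.1721  0.018 ] sz [0.043  0.1023] ang -95.8
blob [326.7 174.7] 565.0 c [ 0.6158 -0.1769  0.018 ] sz [0.0427 0.1036] ang -95.5
blob [215.5 169.5] 315.0 c [0.6342 0.108  0.018 ] sz [0.0186 0.1211] ang -91.0
blob [327.9 161.3] 165.5 c [ 0.6513 -0.1815  0.018 ] sz [0.0149 0.0984] ang -95.2
blob [433.8 149.3] 843.5 c [ 0.6793 -0.4558  0.018 ] sz [0.0871 0.0874] ang -46.3
blob [297.5 103. ] 330.0 c [ 0.813  -0.1071  0.018 ] sz [0.0558 0.0565] ang 178.3
gauge front face top far [ 0.6558 -0.1174  0.05  ]
near [ 0.4491 -0.0984  0.05  ]
baseFL [ 0.6745 -0.0074  0.01  ]
baseNL [0.4674 0.0101 0.01  ]
stop far [ 0.649  -0.2467  0.03  ]
stop near [ 0.4459 -0.2246  0.03  ]
knob [0.589 0.294 0.14 ]
valve axis [0.4544 0.3178 0.09  ]
sleeve end [0.4435 0.2379 0.09  ]
heater c [0.5412 0.498  0.1   ]
hc [0.5054 0.2194 0.1   ]
hc [0.8848 0.2018 0.1   ]
```

View pics/c1.png

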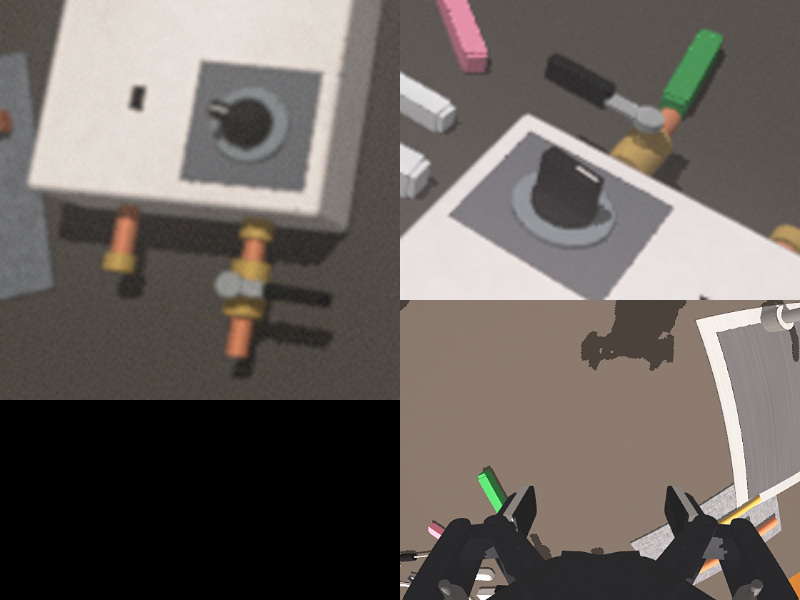

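Request:
{"name": "step_arm", "arguments": {"increments": [0, -4.5, -1.2, 0, 0, 0, 0, 0, -4.5, -1.2, 0, 0, 0, 0, 0, -4.5, -1.2, 0, 0, 0, 0, 0, -4.5, -1.2, 0, 0, 0, 0, 0, -4.5, -1.2, 0, 0, 0, 0, 0, -4.5, -1.2, 0, 0, 0, 0, 0, -4.5, -1.2, 0, 0, 0, 0, 0, -4.5, -1.2, 0, 0, 0, 0, 0, -4.5, -1.2, 0, 0, 0, 0, 0, -4.2, -0.8, 0, 0, 0, 0], "newtons": 60}}

```text
clock: 1.15
tcp_pos: [0.5911, 0.2921, 0.248]
tcp_rot: [-0.568, -3.09, 0.0]
contact_force: [-0.2, 1.3, 0.5]
grip_width: 0.0851
grasp_force: 0.0
```

```bash
cat >> h.py <<'E'
def plan(x,y,z,ax=None):
    """shift in current tool axes (cm) and turn about tool z to bring TCP to x,y,z with tool x at world angle ax deg"""
    s=env.read_state();M=R.from_rotvec(s["tcp_rot"]).as_matrix();p=s["tcp_pos"]
    d=M.T@(np.array([x,y,z])-p)*100
    cur=np.degrees(np.arctan2(M[1,0],M[0,0]))
    t=0 if ax is None else -np.radians((ax-cur+180)%360-180)
    print("tcp",p.round(4),"ang",round(cur,1),"tilt",M[:2,2].round(4),"shift cm",d.round(2),"turn",round(t,3),"j",np.round(s["joint_pos"],2),"F",np.round(s["contact_force"],1),"w",round(s["grip_width"],4),"t",round(s["clock"],2))
def snap(name,tag):
    m=env.camera_model(name);f=env.grab_frame(name);np.save(f"pics/{tag}.npy",f);cv2.imwrite(f"pics/{tag}.png",f)
    m=dict(m);m["fish"]=name=="wrist";np.save(f"pics/{tag}_m.npy",m,allow_pickle=True);return f,m
E
python3 - <<'E'
from h import *
plan(.589,.294,.25)
f,m=snap("wrist","w1")
for X in [(.589,.294,.14),(.4544,.3178,.09)]: print(proj("wrist",X))
E
```

```text
tcp [0.5911 0.2921 0.248 ] ang 159.2 tilt [-0.0003 -0.0001] shift cm [ 0.26  0.1  -0.2 ] turn 0 j [0.26 0.29 0.31 1.59 0.   0.62] F [-0.2  1.3  0.5] w 0.0851 t 1.15
[285.16143693 198.08985651]
[253.85168413  30.57638058]
```

View pics/w1.png

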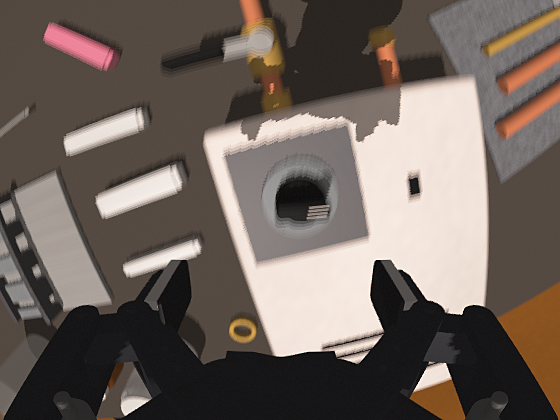

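```bash
python3 - <<'E'
from h import *
f=np.load("pics/w1.npy");m=np.load("pics/w1_m.npy",allow_pickle=True).item()
c=f[145:255,245:365].astype(float)
c=np.clip(255*(c/255)**.45,0,255).astype(np.uint8)
a=cv2.resize(c,(480,440),interpolation=cv2.INTER_CUBIC)
s=np.load("pics/scene0.npy")[280:335,380:430];s=np.clip(255*(s/255.)**.45,0,255).astype(np.uint8)
b=cv2.resize(s,(320,352),interpolation=cv2.INTER_CUBIC)
o=np.zeros((440,800,3),np.uint8);o[:,:480]=a;o[:352,480:]=b;cv2.imwrite("pics/c2.png",o)
print(onz(m,300,198,.114),onz(m,318,212,.144),onz(m,262,40,.1))
E
```

```text
[0.596171   0.30720717 0.114     ] [0.60243418 0.31742218 0.144     ] [0.46197067 0.32463115 0.1       ]
```

View pics/c2.png

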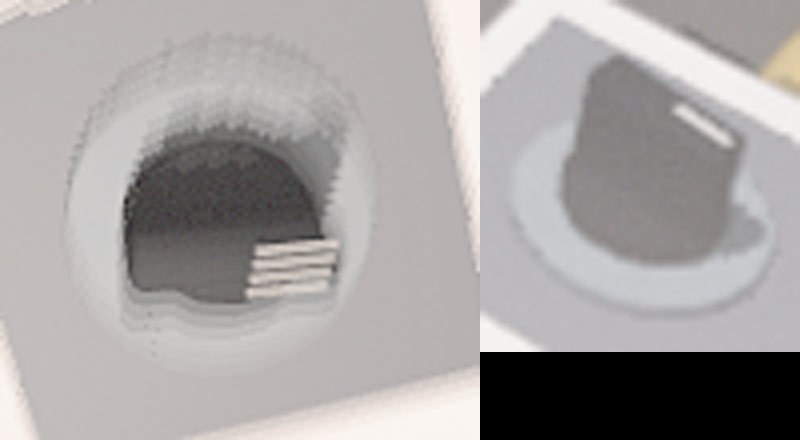

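```bash
python3 - <<'E'
from h import *
f,m=snap("wrist","w2")
plan(.589,.294,.25)
c=f[145:255,245:365].astype(float)
c=np.clip(255*(c/255)**.45,0,255).astype(np.uint8)
a=cv2.resize(c,(480,440),interpolation=cv2.INTER_CUBIC)
o=np.zeros((440,800,3),np.uint8);o[:,:480]=a
b=cv2.resize(f[0:100,150:310],(320,200),interpolation=cv2.INTER_CUBIC);o[:200,480:]=b
b=cv2.resize(f[100:220,0:160],(320,240),interpolation=cv2.INTER_CUBIC);o[200:,480:]=b
cv2.imwrite("pics/c3.png",o)
E
```

```text
tcp [0.5932 0.2901 0.2464] ang 158.9 tilt [-0.0009 -0.0012] shift cm [ 0.53  0.22 -0.36] turn 0 j [ 0.26  0.3   0.31  1.58 -0.    0.63] F [-0.3  1.2 -0.3] w 0.0854 t 1.25
```

View pics/c3.png

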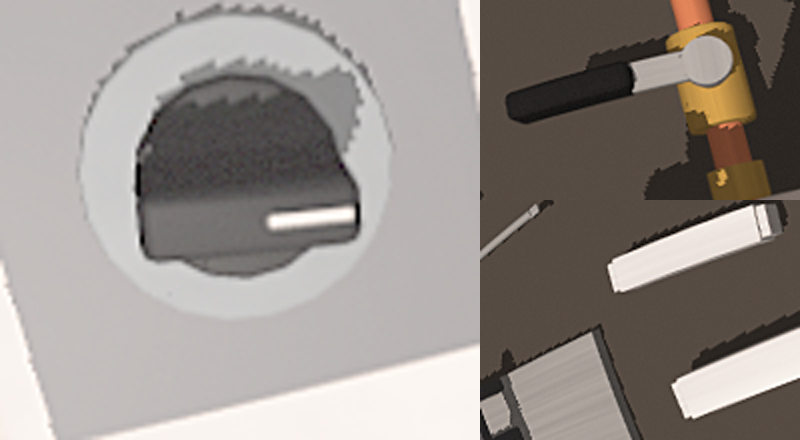

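```bash
python3 - <<'E'
from h import *
m=np.load("pics/w2_m.npy",allow_pickle=True).item()
L=onz(m,281.2,203.5,.144);Rr=onz(m,334.75,197.5,.144)
d=Rr-L;print("knob",L,Rr,(L+Rr)/2,np.linalg.norm(d),"ang",np.degrees(np.arctan2(d[1],d[0])),"disc",onz(m,303.75,186.8,.114))
a=onz(m,264.5,30,.101);e=onz(m,166,55,.101);i=onz(m,226,39,.101)
d=a-e;print("valve",a,e,i,"len",np.linalg.norm(e-i),np.linalg.norm(a-(e+i)/2),"ang to axis",np.degrees(np.arctan2(d[1],d[0])))
# bars: mask in w2
f=np.load("pics/w2.npy");g=f.min(axis=2);mk=((g>150)).astype(np.uint8)
for c in cv2.findContours(mk,cv2.RETR_EXTERNAL,cv2.CHAIN_APPROX_NONE)[0]:
    if 200<cv2.contourArea(c)<5000:
        print(cv2.contourArea(c),np.round(cv2.minAreaRect(c)[0]))
        pts=np.array([onz(m,*p[0].astype(float),.02)[:2] for p in c],np.float32)
        r=cv2.minAreaRect(pts);print("  ",r)
E
```

```text
knob [0.59071008 0.29019429 0.144     ] [0.60050575 0.32854475 0.144     ] [0.59560791 0.30936952 0.144     ] 0.03958172906912216 ang 75.67157939381104 disc [0.59262351 0.30924734 0.114     ]
valve [0.46001885 0.32592062 0.101     ] [0.4452344  0.24173913 0.101     ] [0.45487898 0.29394197 0.101     ] len 0.05308629340868739 0.058928258745083395 ang to axis 80.03896408832499
344.5 [133. 397.]
   ((0.8802782893180847, -0.12113742530345917), (0.04377271980047226, 0.10298765450716019), 23.600730895996094)
396.5 [430. 372.]
   ((0.9928926229476929, 0.40983450412750244), (0.06275703012943268, 0.052108284085989), 83.08116912841797)
907.0 [163. 252.]
   ((0.6327279210090637, 0.11133155226707458), (0.11820735037326813, 0.016761571168899536), 89.40740966796875)
770.0 [291. 196.]
   ((0.6226171255111694, 0.28983691334724426), (0.08265402168035507, 0.05058887600898743), 12.194181442260742)
1872.0 [139. 184.]
   ((0.5430265665054321, 0.1242733970284462), (0.12171131372451782, 0.027374327182769775), 87.02906036376953)
275.0 [284. 120.]
   ((0.5403594374656677, 0.3132445812225342), (0.06042534112930298, 0.010507055558264256), 82.74650573730469)
1377.5 [104. 123.]
   ((0.4575575292110443, 0.1120845302939415), (0.1198091134428978, 0.022273704409599304), 81.65315246582031)
750.5 [250.  31.]
   ((0.43534034490585327, 0.3150918483734131), (0.05251047760248184, 0.026670480147004128), 73.27838897705078)
```

Request:
{"name": "step_arm", "arguments": {"increments": [0, 0.3, 0.9, 0, 0, 0, 0.145, 0, 0.3, 0.9, 0, 0, 0, 0.145, 0, 0, 0, 0, 0, 0, 0.145, 0, 0, 0, 0, 0, 0, 0.145, 0, 0, 0, 0, 0, 0, 0.145, 0, 0, 0, 0, 0, 0, 0.145, 0, 0, 0, 0, 0, 0, 0.145, 0, 0, 0, 0, 0, 0, 0.145, 0, 0, 0, 0, 0, 0, 0.145, 0, 0, 0, 0, 0, 0, 0.145]}}

```text
clock: 2.25
tcp_pos: [0.5913, 0.313, 0.248]
tcp_rot: [-2.478, -1.93, 0.001]
contact_force: [-0.2, -0.8, 0.0]
grip_width: 0.0853
grasp_force: 0.0
```

Request:
{"name": "step_arm", "arguments": {"increments": [0, 0, 0, 0, 0, 0, 0, 0, 0, 0, 0, 0, 0, 0]}}

```text
clock: 2.45
tcp_pos: [0.5915, 0.3129, 0.2482]
tcp_rot: [-2.469, -1.943, 0.0]
contact_force: [-0.1, -0.7, -0.2]
grip_width: 0.0851
grasp_force: 0.0
```

```bash
python3 - <<'E'
from h import *
plan(.594,.3093,.135,75.7)
E
```

```text
tcp [0.5915 0.3129 0.2482] ang 76.4 tilt [-0.0003  0.    ] shift cm [-0.29  0.33 11.32] turn 0.012 j [0.29 0.32 0.35 1.59 0.   2.1 ] F [-0.1 -0.7 -0.2] w 0.0851 t 2.45
```

Request:
{"name": "step_arm", "arguments": {"increments": [0, -0.3, 0.3, 3, 0, 0, 0.012, 0, 0, 0, 3, 0, 0, 0, 0, 0, 0, 3, 0, 0, 0, 0, 0, 0, 1.5, 0, 0, 0, 0, 0, 0, 0.8, 0, 0, 0, 0, 0, 0, 0, 0, 0, 0, 255, 0, 0, 0, 0, 0, 0, 255, 0, 0, 0, 0, 0, 0, 255, 0, 0, 0, 0, 0, 0, 255, 0, 0, 0, 0, 0, 0]}}

```text
clock: 3.45
tcp_pos: [0.5944, 0.3092, 0.1361]
tcp_rot: [2.485, 1.922, 0.002]
contact_force: [-0.2, -0.2, 0.3]
grip_width: 0.0281
grasp_force: 0.0
```

Request:
{"name": "step_arm", "arguments": {"increments": [255, 0, 0, 0, 0, 0, 0, 255, 0, 0, 0, 0, 0, 0, 255, 0, 0, 0, 0, 0, 0, 255, 0, 0, 0, 0, 0, 0]}}

```text
clock: 3.85
tcp_pos: [0.5951, 0.3089, 0.1361]
tcp_rot: [2.484, 1.921, 0.003]
contact_force: [5.0, -0.9, 1.6]
grip_width: 0.013
grasp_force: 61.2
```

```bash
python3 - <<'E'
from h import *
plan(.594,.3093,.135,75.7);print(env.read_state()["moment"],env.read_state()["grasp_force"])
E
```

```text
tcp [0.5951 0.3089 0.1361] ang 75.4 tilt [0.0024 0.0002] shift cm [ 0.01 -0.12  0.11] turn -0.005 j [ 0.28  0.32  0.14  1.39 -0.    2.11] F [ 5.  -0.9  1.6] w 0.013 t 3.85
[-0.21177127 -0.97520522 -0.04301221] 61.19916021823883
```

Gripped (5 N lateral, about 1 mm off). Turning anticlockwise.

Request:
{"name": "step_arm", "arguments": {"increments": [255, 0, 0, 0, 0, 0, -0.12, 255, 0, 0, 0, 0, 0, -0.12, 255, 0, 0, 0, 0, 0, -0.12, 255, 0, 0, 0, 0, 0, -0.12, 255, 0, 0, 0, 0, 0, -0.12]}}

```text
clock: 4.35
tcp_pos: [0.5954, 0.3088, 0.1361]
tcp_rot: [1.799, 2.573, 0.003]
contact_force: [6.4, -0.6, 1.3]
grip_width: 0.013
grasp_force: 61.1
```

```bash
python3 - <<'E'
from h import *
plan(.594,.3093,.135,75.7);print(env.read_state()["moment"],env.read_state()["grasp_force"])
E
```

```text
tcp [0.5954 0.3088 0.1361] ang 110.1 tilt [0.0029 0.0001] shift cm [ 0.09 -0.11  0.11] turn 0.6 j [ 0.28  0.32  0.14  1.39 -0.    1.5 ] F [ 6.4 -0.6  1.3] w 0.013 t 4.35
[-0.25493143 -1.19738781  0.02141513] 61.143736839294434
```

Request:
{"name": "step_arm", "arguments": {"increments": [255, 0, 0, 0, 0, 0, -0.12, 255, 0, 0, 0, 0, 0, -0.12, 255, 0, 0, 0, 0, 0, -0.12, 255, 0, 0, 0, 0, 0, -0.12, 255, 0, 0, 0, 0, 0, -0.12]}}

```text
clock: 4.85
tcp_pos: [0.5956, 0.3089, 0.1361]
tcp_rot: [0.958, 2.989, 0.002]
contact_force: [9.2, -0.6, 0.4]
grip_width: 0.013
grasp_force: 61.0
```

```bash
python3 - <<'E'
from h import *
plan(.594,.3093,.135,75.7);print(env.read_state()["moment"],env.read_state()["grasp_force"])
E
```

```text
tcp [0.5956 0.3089 0.1361] ang 144.4 tilt [0.0034 0.0002] shift cm [ 0.16 -0.06  0.11] turn 1.2 j [ 0.28  0.32  0.14  1.39 -0.    0.9 ] F [ 9.2 -0.6  0.4] w 0.013 t 4.85
[-0.2173652  -1.57874572 -0.04639633] 61.018052101135254
```

Request:
{"name": "step_arm", "arguments": {"increments": [255, 0, 0, 0, 0, 0, -0.1, 255, 0, 0, 0, 0, 0, -0.1, 255, 0, 0, 0, 0, 0, -0.1, 255, 0, 0, 0, 0, 0, -0.1]}}

```text
clock: 5.25
tcp_pos: [0.5957, 0.309, 0.1361]
tcp_rot: [0.346, 3.119, 0.001]
contact_force: [8.8, 0.2, 0.1]
grip_width: 0.013
grasp_force: 60.9
```

```bash
python3 - <<'E'
from h import *
plan(.594,.3093,.135,75.7);print(env.read_state()["moment"],env.read_state()["grasp_force"])
E
```

```text
tcp [0.5957 0.309  0.1361] ang 167.3 tilt [0.0037 0.0005] shift cm [ 0.18 -0.01  0.11] turn 1.599 j [ 0.28  0.32  0.14  1.39 -0.    0.51] F [8.8 0.2 0.1] w 0.013 t 5.25
[-0.06862973 -1.72157072 -0.06277656] 60.942124128341675
```

Request:
{"name": "step_arm", "arguments": {"increments": [255, 0, 0, 0, 0, 0, -0.1, 255, 0, 0, 0, 0, 0, -0.1, 255, 0, 0, 0, 0, 0, -0.1, 255, 0, 0, 0, 0, 0, -0.1]}}

```text
clock: 5.65
tcp_pos: [0.595, 0.3093, 0.1366]
tcp_rot: [-0.27, 3.128, 0.003]
contact_force: [1.1, 3.8, 6.7]
grip_width: 0.0127
grasp_force: 231.5
```

```bash
python3 - <<'E'
from h import *
plan(.594,.3093,.135,75.7);print(env.read_state()["moment"],env.read_state()["grasp_force"])
E
```

```text
tcp [0.595  0.3093 0.1366] ang -170.1 tilt [0.002  0.0019] shift cm [0.1  0.02 0.16] turn 1.993 j [0.28 0.32 0.14 1.39 0.   0.11] F [1.1 3.8 6.7] w 0.0127 t 5.65
[ 0.79206599 -0.06627362 -6.22493846] 231.49832032620907
```

Request:
{"name": "step_arm", "arguments": {"increments": [0, 0, 0, 0, 0, 0, 0, 0, 0, 0, 0, 0, 0, 0, 0, 0, 0, 0, 0, 0, 0, 0, 0, 0, 0, 0, 0, 0, 0, 0, 0, 0, 0, 0, 0, 0, 0, -2, 0, 0, 0, 0, 0, 0, -4, 0, 0, 0, 0, 0, 0, -5, 0, 0, 0, 0, 0, 0, 0, 0, 0, 0]}}

```text
invalid input at $.increments: expected a multiple of 7 numbers
```

```bash
python3 - <<'E'
from h import *
plan(.594,.3093,.135,75.7)
f,m=snap("wrist","w3")
c=f[145:255,245:365].astype(float)
c=np.clip(255*(c/255)**.45,0,255).astype(np.uint8)
a=cv2.resize(c,(480,440),interpolation=cv2.INTER_CUBIC);o=np.zeros((440,800,3),np.uint8);o[:,:480]=a
o[:240,480:]=cv2.resize(f,(320,240));cv2.imwrite("pics/c4.png",o)
E
```

```text
tcp [0.595  0.3093 0.1366] ang -170.1 tilt [0.002  0.0019] shift cm [0.1  0.02 0.16] turn 1.993 j [0.28 0.32 0.14 1.39 0.   0.11] F [1.1 3.8 6.7] w 0.0127 t 5.65
```

View pics/c4.png

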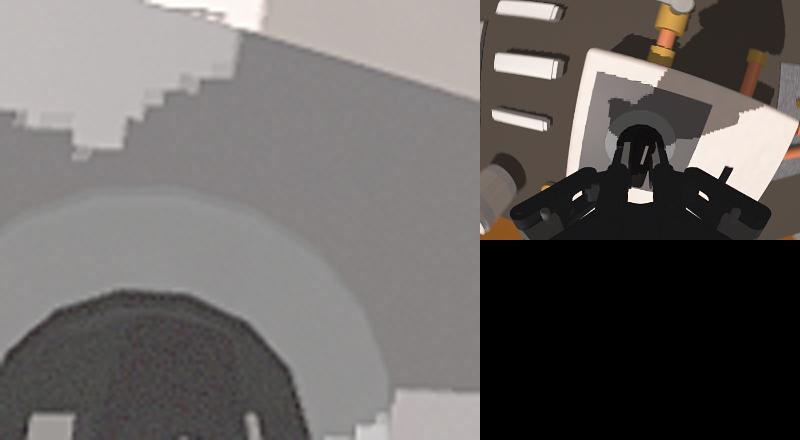

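The list was malformed; the gripper still holds the knob (bar visible between the fingers). Resending the release.

Request:
{"name": "step_arm", "arguments": {"increments": [0, 0, 0, 0, 0, 0, 0, 0, 0, 0, 0, 0, 0, 0, 0, 0, 0, 0, 0, 0, 0, 0, 0, 0, 0, 0, 0, 0, 0, 0, 0, -2, 0, 0, 0, 0, 0, 0, -4, 0, 0, 0, 0, 0, 0, -5, 0, 0, 0, 0, 0, 0, 0, 0, 0, 0, 0, 0, 0, 0, 0, 0, 0]}}

```text
clock: 6.6
tcp_pos: [0.5948, 0.3093, 0.247]
tcp_rot: [-0.275, 3.126, 0.001]
contact_force: [0.2, -0.4, -1.3]
grip_width: 0.0855
grasp_force: 0.0
```

```bash
python3 - <<'E'
from h import *
plan(.594,.3093,.135,75.7)
f,m=snap("wrist","w3")
c=f[125:255,245:365].astype(float)
c=np.clip(255*(c/255)**.45,0,255).astype(np.uint8)
a=cv2.resize(c,(480,520),interpolation=cv2.INTER_CUBIC);o=np.zeros((520,800,3),np.uint8);o[:,:480]=a
o[:240,480:]=cv2.resize(f,(320,240));cv2.imwrite("pics/c4.png",o)
E
```

```text
tcp [0.5948 0.3093 0.247 ] ang -170.0 tilt [0.003  0.0008] shift cm [1.20e-01 1.00e-02 1.12e+01] turn 1.996 j [ 0.29  0.32  0.34  1.59 -0.    0.11] F [ 0.2 -0.4 -1.3] w 0.0855 t 6.6
```

View pics/c4.png

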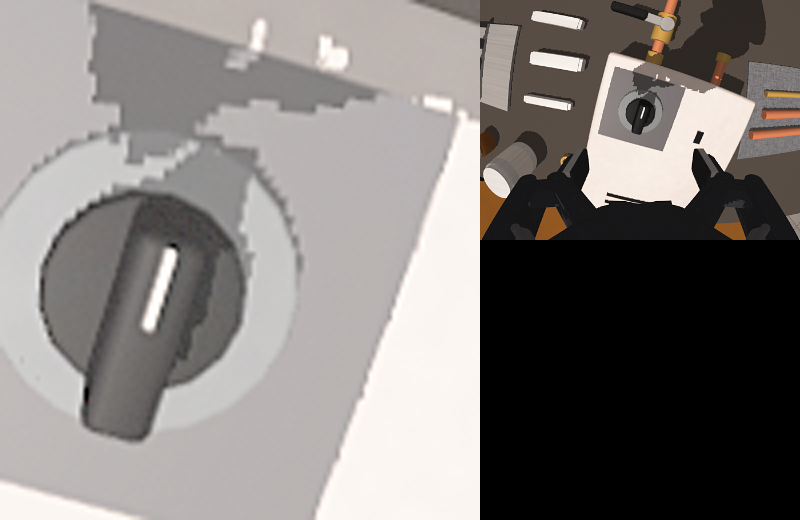

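```bash
python3 - <<'E'
from h import *
m=np.load("pics/w3_m.npy",allow_pickle=True).item()
q=lambda x,y:(245+x/4,125+y/4)
a=onz(m,*q(150,330),.144);b=onz(m,*q(172,247),.144);d=b-a
print("mark",np.degrees(np.arctan2(d[1],d[0])),a,b)
a=onz(m,*q(315,520),.1);b=onz(m,*q(458,118),.1);d=b-a
print("edge",np.degrees(np.arctan2(d[1],d[0])))
for X in [(.457,.112,.02)]: print(proj("top",X))
plan(.4519,.2678,.25,-100)
E
```

```text
mark 176.00759577360182 [0.59253188 0.30997782 0.144     ] [0.57633493 0.31110826 0.144     ]
edge 173.89130841000147
[212.91700704 238.11356245]
tcp [0.5941 0.3091 0.2451] ang -170.0 tilt [0.0003 0.    ] shift cm [14.72 -1.58 -0.49] turn -1.221 j [ 0.28  0.32  0.34  1.59 -0.    0.11] F [ 1.4 -0.7 -0.7] w 0.0853 t 6.65
```

Request:
{"name": "step_arm", "arguments": {"increments": [130, 3, -0.3, 0, 0, 0, 0, 130, 3, -0.3, 0, 0, 0, 0, 130, 3, -0.3, 0, 0, 0, 0, 130, 3, -0.3, 0, 0, 0, 0, 130, 2.7, -0.4, 0, 0, 0, 0, 130, 0, 0, 0, 0, 0, -0.14, 130, 0, 0, 0, 0, 0, -0.14, 130, 0, 0, 0, 0, 0, -0.14, 130, 0, 0, 0, 0, 0, -0.14, 130, 0, 0, 0, 0, 0, -0.14]}}

```text
clock: 7.65
tcp_pos: [0.4512, 0.2674, 0.2433]
tcp_rot: [1.338, -2.839, -0.001]
contact_force: [-0.2, 0.6, -0.4]
grip_width: 0.0419
grasp_force: 0.0
```

Request:
{"name": "step_arm", "arguments": {"increments": [130, 0, 0, 0, 0, 0, -0.13, 130, 0, 0, 0, 0, 0, -0.13, 130, 0, 0, 0, 0, 0, -0.13, 130, 0, 0, 0, 0, 0, -0.13, 130, 0, 0, 0, 0, 0, 0, 130, 0, 0, 0, 0, 0, 0]}}

```text
clock: 8.25
tcp_pos: [0.4515, 0.2675, 0.2441]
tcp_rot: [2.013, -2.41, -0.001]
contact_force: [-0.3, 0.9, -0.6]
grip_width: 0.0419
grasp_force: 0.0
```

```bash
python3 - <<'E'
from h import *
plan(.4519,.2678,.25,-100)
f,m=snap("wrist","w4");cv2.imwrite("pics/w4b.png",cv2.resize(f,(800,600),interpolation=cv2.INTER_CUBIC))
E
```

```text
tcp [0.4515 0.2675 0.2441] ang -100.3 tilt [-0.0017 -0.0005] shift cm [-0.03 -0.03 -0.59] turn -0.005 j [ 0.29 -0.12 -0.14  1.56  0.   -1.11] F [-0.3  0.9 -0.6] w 0.0419 t 8.25
```

View pics/w4b.png

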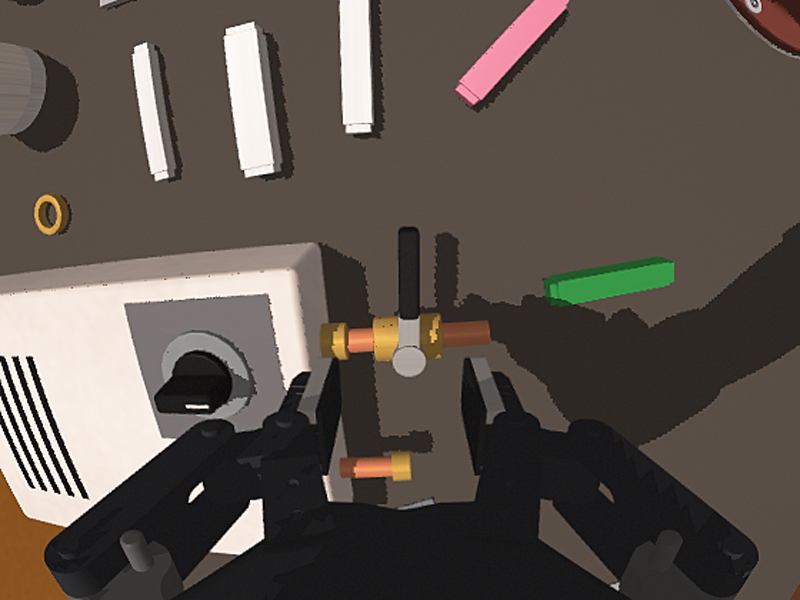

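```bash
python3 - <<'E'
from h import *
m=np.load("pics/w4_m.npy",allow_pickle=True).item()
k=.7
def ang(p,q,z):
    a=onz(m,p[0]*k,p[1]*k,z);b=onz(m,q[0]*k,q[1]*k,z);d=b-a
    print(a.round(4),b.round(4),"len",np.linalg.norm(d).round(4),"ang",np.degrees(np.arctan2(d[1],d[0])).round(1))
print("lever");ang((409,228),(409,361),.101);ang((409,228),(410,317),.101)
print("pipe");[ang((335,340.5),(488,333),z) for z in(.045,.06,.075)]
print("heater side");ang((0,292),(288,268),.1)
f=np.load("pics/top0.npy")
g=(f.min(axis=2)>135).astype(np.uint8)
for c in cv2.findContours(g,cv2.RETR_EXTERNAL,cv2.CHAIN_APPROX_NONE)[0]:
    if cv2.contourArea(c)>8000:
        r=np.array([onz("top",*p[0].astype(float),.1)[:2] for p in c],np.float32);print(cv2.minAreaRect(r))
        print(cv2.boxPoints(cv2.minAreaRect(c.astype(np.float32)))/.7)
E
```

```text
lever
[0.4411 0.2365 0.101 ] [0.4558 0.3203 0.101 ] len 0.0851 ang 80.1
[0.4411 0.2365 0.101 ] [0.4501 0.2909 0.101 ] len 0.0551 ang 80.7
pipe
[0.512  0.3202 0.045 ] [0.3962 0.335  0.045 ] len 0.1167 ang 172.7
[0.5086 0.3143 0.06  ] [0.3982 0.3284 0.06  ] len 0.1113 ang 172.7
[0.5052 0.3084 0.075 ] [0.4001 0.3219 0.075 ] len 0.1059 ang 172.7
heater side
[0.7759 0.2157 0.1   ] [0.5177 0.2471 0.1   ] len 0.2601 ang 173.1
((0.7167146801948547, 0.35394909977912903), (0.2607349455356598, 0.37793803215026855), 83.33690643310547)
[[ 56.108967 285.09787 ]
 [ 91.23731   63.350178]
 [247.32033   88.07622 ]
 [212.19197  309.8239  ]]
```

Request:
{"name": "step_arm", "arguments": {"increments": [130, 0.2, 0.2, 2, 0, 0, -0.01, 130, 0.2, 0.2, 3, 0, 0, 0, 130, 0, 0, 3, 0, 0, 0, 130, 0, 0, 3, 0, 0, 0, 130, 0, 0, 2.5, 0, 0, 0, 130, 0, 0, 1.4, 0, 0, 0, 130, 0, 0, 0.7, 0, 0, 0, 130, 0, 0, 0, 0, 0, 0, 255, 0, 0, 0, 0, 0, 0, 255, 0, 0, 0, 0, 0, 0], "newtons": 25}}

```text
clock: 9.3
tcp_pos: [0.4481, 0.2647, 0.0906]
tcp_rot: [-2.029, 2.397, -0.001]
contact_force: [-1.5, -0.3, 0.9]
grip_width: 0.0135
grasp_force: 1.1
```

Request:
{"name": "step_arm", "arguments": {"increments": [255, 0, 0, 0, 0, 0, 0, 255, 0, 0, 0, 0, 0, 0, 255, 0, 0, 0, 0, 0, 0]}}

```text
clock: 9.6
tcp_pos: [0.4477, 0.2647, 0.0906]
tcp_rot: [-2.03, 2.396, -0.0]
contact_force: [-4.1, -0.8, 5.8]
grip_width: 0.0126
grasp_force: 24.2
```

```bash
python3 - <<'E'
from h import *
plan(.4465,.2645,.088,-99.7);print(env.read_state()["moment"],env.read_state()["grasp_force"])
E
```

```text
tcp [0.4477 0.2647 0.0906] ang -99.5 tilt [0.001  0.0006] shift cm [0.04 0.12 0.26] turn 0.004 j [ 0.28 -0.11 -0.4   1.28  0.   -1.12] F [-4.1 -0.8  5.8] w 0.0126 t 9.6
[-0.04058445  0.79343995  0.27683148] 24.156098663806915
```

Request:
{"name": "step_arm", "arguments": {"increments": [255, -0.03, 0.6, 0, 0, 0, 0.1, 255, -0.03, 0.6, 0, 0, 0, 0.1, 255, -0.03, 0.6, 0, 0, 0, 0.1]}}

```text
clock: 9.9
tcp_pos: [0.4301, 0.2701, 0.0906]
tcp_rot: [-1.644, 2.677, -0.0]
contact_force: [-5.4, -2.0, 7.9]
grip_width: 0.0131
grasp_force: 26.1
```

```bash
python3 - <<'E'
from h import *
plan(.4465,.2645,.088,-99.7);print(env.read_state()["moment"],env.read_state()["grasp_force"])
E
```

```text
tcp [0.4301 0.2701 0.0906] ang -116.9 tilt [ 0.0003 -0.0001] shift cm [-0.25 -1.71  0.26] turn -0.3 j [ 0.3  -0.15 -0.44  1.28 -0.   -0.8 ] F [-5.4 -2.   7.9] w 0.0131 t 9.9
[-0.28087885  1.15501699  0.35159877] 26.07101172208786
```

Request:
{"name": "step_arm", "arguments": {"increments": [255, -0.03, 0.6, 0, 0, 0, 0.1, 255, -0.03, 0.6, 0, 0, 0, 0.1, 255, -0.03, 0.6, 0, 0, 0, 0.1, 255, -0.03, 0.6, 0, 0, 0, 0.1, 255, 0, 0, 0, 0, 0, 0]}}

```text
clock: 10.4
tcp_pos: [0.4103, 0.2852, 0.0905]
tcp_rot: [1.081, -2.948, -0.001]
contact_force: [-11.5, -3.0, 11.7]
grip_width: 0.0127
grasp_force: 24.2
```

```bash
python3 - <<'E'
from h import *
plan(.4465,.2645,.088,-141.9);print(env.read_state()["moment"],env.read_state()["grasp_force"])
E
```

```text
tcp [0.4103 0.2852 0.0905] ang -139.7 tilt [-0.0014  0.0001] shift cm [-1.42 -3.92  0.25] turn 0.038 j [ 0.34 -0.17 -0.46  1.28  0.   -0.36] F [-11.5  -3.   11.7] w 0.0127 t 10.4
[-0.41708011  2.03866601  0.24329963] 24.16052520275116
```

Request:
{"name": "step_arm", "arguments": {"increments": [255, 0, 0.23, 0, 0, 0, 0.038, 255, 0, 0, 0, 0, 0, 0, 120, 0, 0, 0, 0, 0, 0, 120, 0, 0, 0, 0, 0, 0, 120, 0, 0, 0, 0, 0, 0, 120, 0, 0, -3, 0, 0, 0, 120, 0, 0, -4, 0, 0, 0, 120, 0, 0, -4, 0, 0, 0, 120, 0, 0, -4, 0, 0, 0, 120, 0, 0, 0, 0, 0, 0]}}

```text
clock: 11.4
tcp_pos: [0.4124, 0.2872, 0.2453]
tcp_rot: [-1.026, 2.96, 0.0]
contact_force: [0.4, 0.5, 0.5]
grip_width: 0.0451
grasp_force: 0.0
```

Request:
{"name": "step_arm", "arguments": {"increments": [120, 0, 0, 0, 0, 0, 0, 120, 0, 0, 0, 0, 0, 0]}}

```text
clock: 11.6
tcp_pos: [0.4098, 0.2863, 0.238]
tcp_rot: [1.028, -2.967, -0.0]
contact_force: [-0.8, 0.3, -0.4]
grip_width: 0.045
grasp_force: 0.0
```

```bash
python3 - <<'E'
from h import *
plan(.4465,.2645,.088,-141.9)
f,m=snap("wrist","w5");f2,_=snap("scene","s5");o=np.zeros((480,800,3),np.uint8)
o[:420,:560]=f;c=f2[220:360,330:510];o[:187,560:]=cv2.resize(c,(240,187));cv2.imwrite("pics/w5b.png",o)
E
```

```text
tcp [0.4098 0.2863 0.238 ] ang -141.8 tilt [-0.0014 -0.0005] shift cm [-1.56 -3.99 15.  ] turn 0.002 j [ 0.35 -0.2  -0.22  1.56  0.   -0.32] F [-0.8  0.3 -0.4] w 0.045 t 11.6
```

View pics/w5b.png

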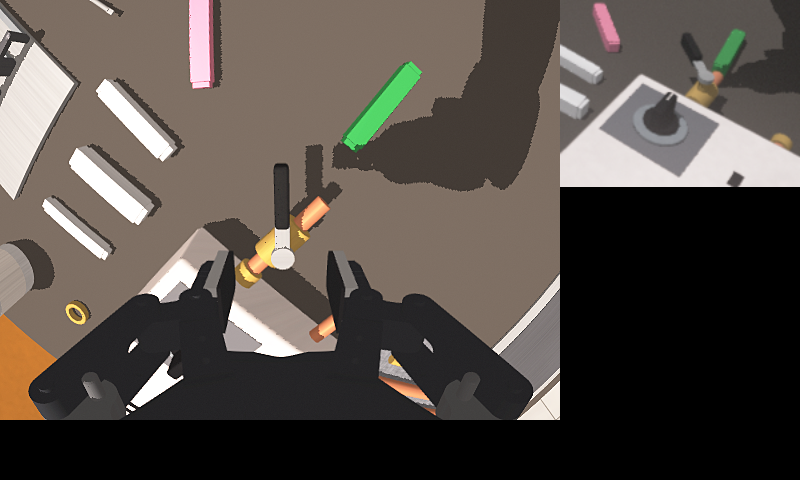

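```bash
python3 - <<'E'
from h import *
m=np.load("pics/w5_m.npy",allow_pickle=True).item()
f=np.load("pics/w5.npy").astype(int)
def ang(p,q,z):
    a=onz(m,*p,z);b=onz(m,*q,z);d=b-a
    print(a.round(4),b.round(4),"len",np.linalg.norm(d).round(4),"ang",np.degrees(np.arctan2(d[1],d[0])).round(1))
# sleeve rows: dark run centres
g=f.max(axis=2)
pts=[]
for v in range(170,224,4):
    xs=[u for u in range(262,302) if g[v,u]<45];pts.append((np.mean(xs),v,len(xs)))
print(np.round(pts,1).tolist())
P=np.array([onz(m,a,b,.101)[:2] for a,b,_ in pts],np.float32);l=cv2.fitLine(P,cv2.DIST_HUBER,0,.001,.001).ravel();print("lever",np.degrees(np.arctan2(l[1],l[0])))
# copper
hsv=cv2.cvtColor(np.uint8(f),cv2.COLOR_BGR2HSV)
ang((281,165),(283,258),.101)
cop=((hsv[...,0]<13)&(hsv[...,1]>110)&(hsv[...,2]>90));ys,xs=np.nonzero(cop[190:300,230:332]);
Q=np.array([onz(m,x+230.,y+190.,.06)[:2] for x,y in zip(xs,ys)],np.float32);l=cv2.fitLine(Q,cv2.DIST_HUBER,0,.001,.001).ravel();print(len(Q),"pipe",np.degrees(np.arctan2(l[1],l[0])))
E
```

```text
[[287.5, 170.0, 2.0], [283.0, 174.0, 3.0], [280.5, 178.0, 2.0], [283.0, 182.0, 3.0], [283.0, 186.0, 3.0], [283.0, 190.0, 3.0], [288.0, 194.0, 1.0], [287.5, 198.0, 2.0], [288.0, 202.0, 1.0], [287.5, 206.0, 2.0], [288.0, 210.0, 1.0], [283.0, 214.0, 2.0], [288.0, 218.0, 1.0], [281.5, 222.0, 2.0]]
lever 45.58038
[0.3874 0.2686 0.101 ] [0.4522 0.322  0.101 ] len 0.084 ang 39.5
540 pipe -6.546401
```

Request:
{"name": "step_arm", "arguments": {"increments": [120, 1.2, -3, 0, 0, 0, 0, 120, 1.2, -3, 0, 0, 0, 0, 120, 1.2, -3, 0, 0, 0, 0, 120, 1.1, -3, 0, 0, 0, 0, 120, 1.1, -3, 0, 0, 0, 0, 90, 0, 0, -1, 0, 0, -0.14, 90, 0, 0, 0, 0, 0, -0.14, 90, 0, 0, 0, 0, 0, -0.13, 90, 0, 0, 0, 0, 0, -0.13, 90, 0, 0, 0, 0, 0, -0.13]}}

```text
clock: 12.7
tcp_pos: [0.4569, 0.1327, 0.2481]
tcp_rot: [1.953, -2.459, -0.002]
contact_force: [1.0, 0.1, -1.3]
grip_width: 0.0553
grasp_force: 0.0
```

Request:
{"name": "step_arm", "arguments": {"increments": [90, 0, 0, 0, 0, 0, -0.13, 90, 0, 0, 0, 0, 0, 0, 90, 0, 0, 0, 0, 0, 0, 90, 0, 0, 0, 0, 0, 0]}}

```text
clock: 13.1
tcp_pos: [0.4572, 0.1328, 0.2489]
tcp_rot: [2.1, -2.336, -0.001]
contact_force: [-0.1, 0.3, 0.2]
grip_width: 0.0555
grasp_force: 0.0
```

```bash
python3 - <<'E'
from h import *
plan(.4581,.1323,.25,-98)
f,m=snap("wrist","w6");cv2.imwrite("pics/w6b.png",cv2.resize(f,(800,600),interpolation=cv2.INTER_CUBIC))
E
```

```text
tcp [0.4572 0.1328 0.2489] ang -96.1 tilt [-0.0005  0.0001] shift cm [ 0.04 -0.1  -0.11] turn 0.033 j [ 0.01 -0.27 -0.26  1.59  0.   -1.46] F [-0.1  0.3  0.2] w 0.0555 t 13.1
```

View pics/w6b.png

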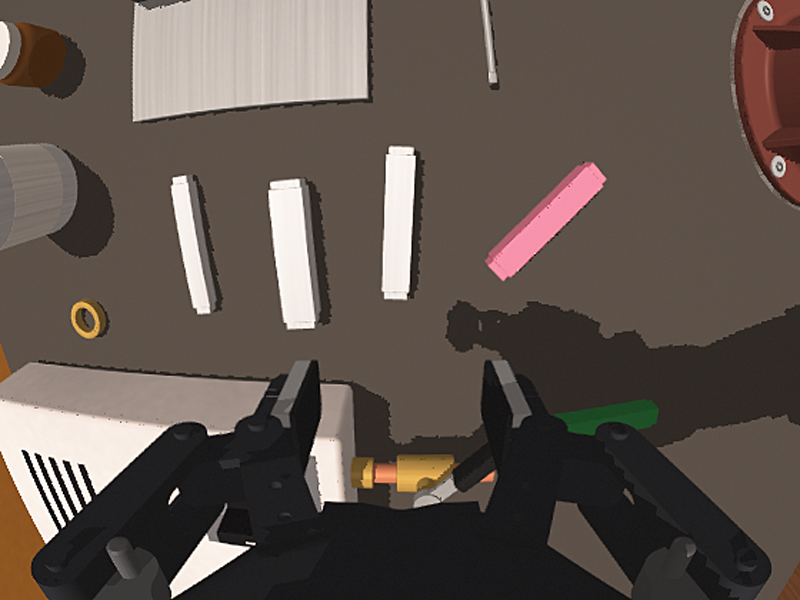

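```bash
cat >> h.py <<'E'
def bars(f,m,z=.02,thr=150):
    g=f.min(axis=2);mx=f.max(axis=2);mk=((g>thr)&(mx-g<40)).astype(np.uint8)
    for c in cv2.findContours(mk,cv2.RETR_EXTERNAL,cv2.CHAIN_APPROX_NONE)[0]:
        if 300<cv2.contourArea(c)<6000:
            P=np.array([onz(m,*p[0].astype(float),z)[:2] for p in c],np.float32)
            (cx,cy),(w,h),a=cv2.minAreaRect(P);L,S=max(w,h),min(w,h)
            if .1<L<.14 and S<.045:
                a=a if w>h else a+90
                print("bar c",round(cx,4),round(cy,4),"L,S",round(L,4),round(S,4),"ang",round((a%180)-180,1),"px",np.round(cv2.minAreaRect(c)[0]))
E
python3 - <<'E'
from h import *
f=np.load("pics/w6.npy");m=np.load("pics/w6_m.npy",allow_pickle=True).item()
bars(f,m)
k=.7
for p in [(134,121),(369,100),(369,0)]: print(onz(m,p[0]*k,p[1]*k,.01).round(4))
plan(.458,.13,.021,-98)
E
```

```text
bar c 0.5447 0.1271 L,S 0.1223 0.0276 ang -92.9 px [204. 178.]
bar c 0.6324 0.1072 L,S 0.1186 0.0167 ang -90.8 px [132. 171.]
bar c 0.4575 0.1111 L,S 0.12 0.0219 ang -98.4 px [278. 155.]
[ 0.6729 -0.0085  0.01  ]
[0.4691 0.013  0.01  ]
[ 0.4606 -0.0694  0.01  ]
tcp [0.4572 0.1328 0.249 ] ang -96.1 tilt [-0.0004  0.0001] shift cm [ 0.27 -0.12 22.8 ] turn 0.034 j [ 0.01 -0.27 -0.26  1.59  0.   -1.46] F [-0.3 -0.3 -0.4] w 0.0552 t 13.15
```

Request:
{"name": "step_arm", "arguments": {"increments": [90, 0.2, -0.3, 4, 0, 0, 0.04, 90, 0, 0, 4, 0, 0, 0, 90, 0, 0, 4, 0, 0, 0, 90, 0, 0, 4, 0, 0, 0, 90, 0, 0, 3, 0, 0, 0, 90, 0, 0, 2, 0, 0, 0, 90, 0, 0, 1.2, 0, 0, 0, 90, 0, 0, 0.5, 0, 0, 0, 90, 0, 0, 0, 0, 0, 0, 255, 0, 0, 0, 0, 0, 0], "newtons": 40}}

```text
clock: 14.15
tcp_pos: [0.461, 0.1305, 0.0235]
tcp_rot: [-2.055, 2.374, -0.002]
contact_force: [0.3, 0.2, 0.3]
grip_width: 0.0421
grasp_force: 0.0
```

Request:
{"name": "step_arm", "arguments": {"increments": [255, 0, 0, 0, 0, 0, 0, 255, 0, 0, 0, 0, 0, 0, 255, 0, 0, 0, 0, 0, 0, 255, 0, 0, 0, 0, 0, 0]}}

```text
clock: 14.55
tcp_pos: [0.4611, 0.1305, 0.0236]
tcp_rot: [-2.055, 2.374, -0.002]
contact_force: [-0.5, 0.4, 5.0]
grip_width: 0.0211
grasp_force: 40.7
```

```bash
python3 - <<'E'
from h import *
plan(.4604,.1309,.021,-95.6);print(env.read_state()["grasp_force"])
E
```

```text
tcp [0.4611 0.1305 0.0236] ang -98.2 tilt [0.0022 0.0001] shift cm [-0.03  0.08  0.26] turn -0.046 j [ 0.   -0.19 -0.6   1.16  0.   -1.43] F [-0.5  0.4  5. ] w 0.0211 t 14.55
40.734665393829346
```

Request:
{"name": "step_arm", "arguments": {"increments": [255, 0, 0, -2, 0, 0, 0, 255, 0, 0, -4, 0, 0, 0, 255, 0, 0, -3, 0, 0, 0, 255, 2.2, -2, 0, 0, 0, -0.045, 255, 2.2, -2, 0, 0, 0, 0, 255, 2.3, -2, 0, 0, 0, 0, 255, 2.3, -2, 0, 0, 0, 0, 255, 2.3, -2, 0, 0, 0, 0, 255, 0, 0, 0, 0, 0, 0, 255, 0, 0, 0, 0, 0, 0]}}

```text
clock: 15.55
tcp_pos: [0.5473, 0.0071, 0.1122]
tcp_rot: [2.108, -2.329, -0.001]
contact_force: [0.5, -0.0, -1.7]
grip_width: 0.0211
grasp_force: 39.9
```

Request:
{"name": "step_arm", "arguments": {"increments": [255, 0, 0, 0, 0, 0, 0, 255, 0, 0, 0, 0, 0, 0]}}

```text
clock: 15.75
tcp_pos: [0.547, 0.0083, 0.1124]
tcp_rot: [-2.11, 2.327, 0.0]
contact_force: [-0.2, 0.3, -1.3]
grip_width: 0.0212
grasp_force: 39.9
```

```bash
python3 - <<'E'
from h import *
plan(.5413,.0045,.1,-95.6)
f,m=snap("wrist","w7");cv2.imwrite("pics/w7b.png",cv2.resize(f,(800,600),interpolation=cv2.INTER_CUBIC))
E
```

```text
tcp [0.547  0.0083 0.1124] ang -95.6 tilt [-0.0001  0.0002] shift cm [0.43 0.53 1.24] turn 0.0 j [-0.22 -0.04 -0.29  1.31  0.   -1.7 ] F [-0.2  0.3 -1.3] w 0.0212 t 15.75
```

View pics/w7b.png

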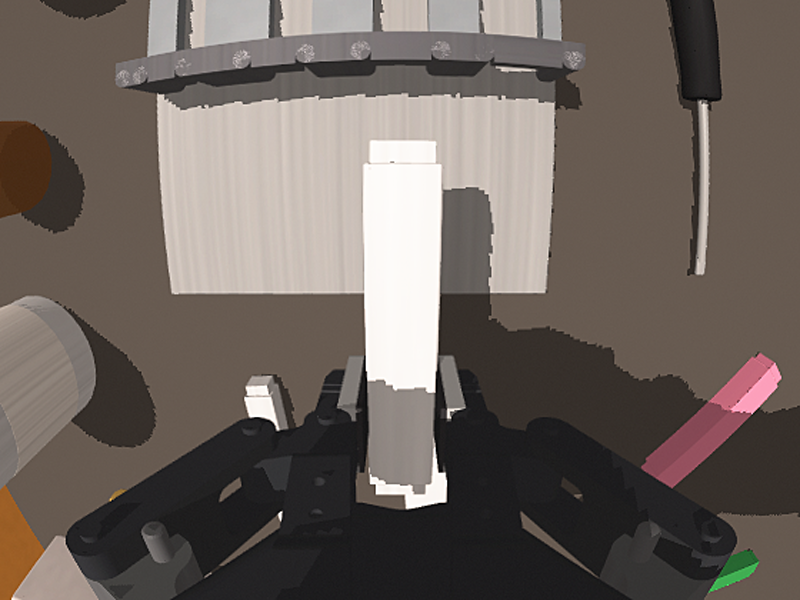

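```bash
python3 - <<'E'
from h import *
m=np.load("pics/w7_m.npy",allow_pickle=True).item();k=.7
q=lambda u,v,z:onz(m,u*k,v*k,z)[:2]
BL=q(173,293,.01);BR=q(547,293,.01);PL=q(118,90,.05);PR=q(584,70,.05)
for n,a,b in (("base",BR,BL),("plate",PR,PL)):
    d=b-a;print(n,a.round(4),b.round(4),"mid",((a+b)/2).round(4),np.linalg.norm(d).round(4),np.degrees(np.arctan2(d[1],d[0])).round(2))
u=(PL+PR)/2-(BL+BR)/2;print("depth",np.linalg.norm(u),np.degrees(np.arctan2(u[1],u[0])))
# bar front end: top z = tcp-.0236+.022
zt=.1124-.0236+.022
a=q(370,142,zt);b=q(435,142,zt);print("bar front",a,b,(a+b)/2)
a=q(363,164,zt);b=q(442,164,zt);c=q(365,370,zt);d=q(439,370,zt);print((a+b)/2,(c+d)/2,"width",np.linalg.norm(a-b),np.linalg.norm(c-d))
# the bar z at front sides: base side edges
print(q(160,100,.01),q(555,120,.01))
E
```

```text
base [0.4696 0.0105] [ 0.6732 -0.0093] mid [0.5714 0.0006] 0.2046 -5.55
plate [ 0.4604 -0.0985] [ 0.6625 -0.1166] mid [ 0.5614 -0.1075] 0.203 -5.12
depth 0.10859005189542033 -95.25178648619783
bar front [ 0.54769841 -0.07117704] [ 0.53035704 -0.06950043] [ 0.53902773 -0.07033874]
[ 0.53960441 -0.06439317] [ 0.54560739 -0.00374685] width 0.02129194787161832 0.022514327229989795
[ 0.66205928 -0.11466313] [ 0.46170346 -0.0791272 ]
```

Request:
{"name": "step_arm", "arguments": {"increments": [255, 1.2, 0.1, 0, 0, 0, 0, 255, 1.1, 0, 0, 0, 0, 0, 255, 0, 0, 3, 0, 0, 0, 255, 0, 0, 2.5, 0, 0, 0, 255, 0, 0, 1.5, 0, 0, 0, 255, 0, 0, 0.6, 0, 0, 0, 255, 0, 0, 0, 0, 0, 0, 255, 0, 0, 0, 0, 0, 0]}}

```text
clock: 16.6
tcp_pos: [0.5449, -0.0157, 0.0374]
tcp_rot: [-2.109, 2.328, -0.002]
contact_force: [0.2, 0.5, -0.5]
grip_width: 0.0209
grasp_force: 39.9
```

```bash
python3 - <<'E'
from h import *
plan(.5439,-.015,.034,-95.4)
E
```

```text
tcp [ 0.5449 -0.0157  0.0374] ang -95.7 tilt [ 0.0015 -0.0003] shift cm [-0.06  0.11  0.34] turn -0.004 j [-0.27  0.01 -0.39  1.17  0.   -1.74] F [ 0.2  0.5 -0.5] w 0.0209 t 16.6
```

Request:
{"name": "step_arm", "arguments": {"increments": [255, 0, 0.1, 0.3, 0, 0, -0.005, 255, 0, 0, 0, 0, 0, 0, 255, 0.5, 0, 0, 0, 0, 0, 255, 0.5, 0, 0, 0, 0, 0, 255, 0.5, 0, 0, 0, 0, 0, 255, 0.5, 0, 0, 0, 0, 0, 255, 0.5, 0, 0, 0, 0, 0]}}

```text
clock: 17.3
tcp_pos: [0.5413, -0.0407, 0.0336]
tcp_rot: [-2.114, 2.322, -0.001]
contact_force: [2.5, 2.1, 0.4]
grip_width: 0.0209
grasp_force: 40.1
```

```bash
python3 - <<'E'
from h import *
plan(.5439,-.015,.034,-95.4)
E
```

```text
tcp [ 0.5413 -0.0407  0.0336] ang -95.4 tilt [0.0013 0.0002] shift cm [-2.58 -0.02 -0.04] turn 0.001 j [-0.32  0.01 -0.4   1.17  0.   -1.79] F [2.5 2.1 0.4] w 0.0209 t 17.3
```

Request:
{"name": "step_arm", "arguments": {"increments": [255, 0.8, 0, 0, 0, 0, 0, 255, 0.8, 0, 0, 0, 0, 0, 255, 0.8, 0, 0, 0, 0, 0, 255, 0.8, 0, 0, 0, 0, 0, 255, 0.8, 0, 0, 0, 0, 0]}}

```text
clock: 17.8
tcp_pos: [0.5374, -0.0807, 0.0336]
tcp_rot: [-2.114, 2.322, -0.001]
contact_force: [4.0, 4.2, 2.1]
grip_width: 0.0209
grasp_force: 40.3
```

```bash
python3 - <<'E'
from h import *
plan(.5439,-.015,.034,-95.4)
E
```

```text
tcp [ 0.5374 -0.0807  0.0336] ang -95.4 tilt [0.0009 0.0002] shift cm [-6.6  -0.03 -0.04] turn 0.001 j [-0.39  0.01 -0.39  1.17  0.   -1.87] F [4.  4.2 2.1] w 0.0209 t 17.8
```

Request:
{"name": "step_arm", "arguments": {"increments": [120, 0, 0, 0, 0, 0, 0, 120, 0, 0, 0, 0, 0, 0, 120, 0, 0, 0, 0, 0, 0, 120, 0, 0, -2, 0, 0, 0, 120, 0, 0, -3, 0, 0, 0, 255, -3.5, 0, 0, 0, 0, 0, 255, -3.5, 0, 0, 0, 0, 0, 255, -0.2, 0, 0, 0, 0, 0, 255, 0, 0, 0, 0, 0, 0, 255, 0, 0, 0, 0, 0, 0]}}

```text
clock: 18.8
tcp_pos: [0.5436, -0.0087, 0.0831]
tcp_rot: [2.115, -2.323, -0.0]
contact_force: [-0.2, 0.3, 0.5]
grip_width: -0.0002
grasp_force: 0.0
```

```bash
python3 - <<'E'
from h import *
plan(.5442,-.011,.031,-95.4)
f,m=snap("wrist","w8");q=lambda u,v,z:onz(m,u,v,z)[:2]
b=f[100:400,130:430];cv2.imwrite("pics/w8b.png",cv2.resize(b,(600,600),interpolation=cv2.INTER_CUBIC))
E
```

```text
tcp [ 0.5436 -0.0087  0.0831] ang -95.4 tilt [-0.0005 -0.0002] shift cm [ 0.22 -0.08  5.21] turn 0.001 j [-0.26 -0.03 -0.34  1.26 -0.   -1.73] F [-0.2  0.3  0.5] w -0.0002 t 18.8
```

View pics/w8b.png

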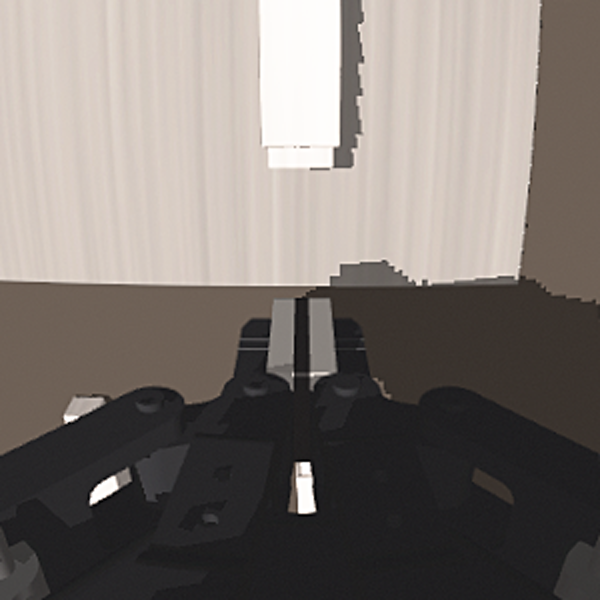

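Request:
{"name": "step_arm", "arguments": {"increments": [255, 0, -0.1, 3, 0, 0, 0, 255, 0, 0, 1.6, 0, 0, 0, 255, 0, 0, 0.5, 0, 0, 0, 255, 1, 0, 0, 0, 0, 0, 255, 1, 0, 0, 0, 0, 0, 255, 1, 0, 0, 0, 0, 0, 255, 1, 0, 0, 0, 0, 0, 255, 1, 0, 0, 0, 0, 0, 255, 1, 0, 0, 0, 0, 0, 255, 0.8, 0, 0, 0, 0, 0]}}

```text
clock: 19.85
tcp_pos: [0.5385, -0.0771, 0.0325]
tcp_rot: [-2.115, 2.323, -0.001]
contact_force: [1.1, 1.3, 1.0]
grip_width: -0.0003
grasp_force: 0.6
```

```bash
python3 - <<'E'
from h import *
plan(.5365,-.0927,.031,-95.4)
E
```

```text
tcp [ 0.5385 -0.0771  0.0325] ang -95.4 tilt [ 0.0004 -0.    ] shift cm [1.57 0.06 0.15] turn 0.0 j [-0.38  0.01 -0.39  1.16  0.   -1.86] F [1.1 1.3 1. ] w -0.0003 t 19.85
```

Pushing lightly, about 16 mm to go. Slower now.

Request:
{"name": "step_arm", "arguments": {"increments": [255, 0.4, 0.05, 0, 0, 0, 0, 255, 0.4, 0, 0, 0, 0, 0, 255, 0.3, 0, 0, 0, 0, 0, 255, 0.2, 0, 0, 0, 0, 0]}}

```text
clock: 20.25
tcp_pos: [0.5368, -0.0891, 0.0323]
tcp_rot: [-2.115, 2.323, 0.0]
contact_force: [1.1, 1.2, -0.0]
grip_width: 0.0002
grasp_force: 0.6
```

Request:
{"name": "step_arm", "arguments": {"increments": [255, 0.15, 0, 0, 0, 0, 0, 255, 0.1, 0, 0, 0, 0, 0]}}

```text
clock: 20.45
tcp_pos: [0.5365, -0.0914, 0.0322]
tcp_rot: [-2.115, 2.323, 0.0]
contact_force: [1.3, 1.1, 0.5]
grip_width: 0.0
grasp_force: 0.5
```

Request:
{"name": "step_arm", "arguments": {"increments": [255, 0.1, 0, 0, 0, 0, 0]}}

```text
clock: 20.55
tcp_pos: [0.5364, -0.0924, 0.0323]
tcp_rot: [-2.115, 2.323, 0.0]
contact_force: [1.4, 4.3, -0.2]
grip_width: -0.0004
grasp_force: 2.5
```

Request:
{"name": "step_arm", "arguments": {"increments": [255, 0.1, 0, 0, 0, 0, 0]}}

```text
clock: 20.65
tcp_pos: [0.5364, -0.0925, 0.0323]
tcp_rot: [-2.115, 2.321, 0.002]
contact_force: [2.3, 9.8, 2.7]
grip_width: -0.0001
grasp_force: 4.9
```

Request:
{"name": "step_arm", "arguments": {"increments": [255, 0.05, 0, 0, 0, 0, 0]}}

```text
clock: 20.75
tcp_pos: [0.5364, -0.0925, 0.0323]
tcp_rot: [-2.115, 2.32, 0.003]
contact_force: [1.6, 10.5, 2.6]
grip_width: 0.0002
grasp_force: 5.3
```

Request:
{"name": "step_arm", "arguments": {"increments": [255, -1.5, 0, 0, 0, 0, 0, 200, -1, 0, -4, 0, 0, 0, 100, -3, 0, -4, 0, 0, 0, 70, -4, 0, -4, 0, 0, 0, 70, -4, 0, -4, 0, 0, 0, 70, -4, 0.2, 0, 0, 0, 0, 70, -4, 0.5, 0, 0, 0, 0, 70, -2.4, 0.7, 0, 0, 0, -0.044, 70, 0, 0, 0, 0, 0, 0, 70, 0, 0, 0, 0, 0, 0]}}

```text
clock: 21.75
tcp_pos: [0.5435, 0.1366, 0.1829]
tcp_rot: [2.166, -2.274, 0.001]
contact_force: [-0.7, -0.4, -0.8]
grip_width: 0.0617
grasp_force: 0.0
```

Request:
{"name": "step_arm", "arguments": {"increments": [70, 0, 0, 0, 0, 0, 0, 70, 0, 0, 0, 0, 0, 0]}}

```text
clock: 21.95
tcp_pos: [0.544, 0.1351, 0.183]
tcp_rot: [2.164, -2.278, 0.0]
contact_force: [0.9, -1.4, -0.1]
grip_width: 0.0619
grasp_force: 0.0
```

```bash
python3 - <<'E'
from h import *
f,m=snap("wrist","w9");bars(f,m,.025)
plan(.5457,.1471,.022,-92.9)
E
```

```text
bar c 0.572 0.3144 L,S 0.1308 0.0263 ang -6.3 px [264. 346.]
bar c 0.5428 0.1259 L,S 0.1198 0.0269 ang -92.8 px [282. 180.]
bar c 0.5942 0.0766 L,S 0.116 0.0165 ang -90.3 px [220. 130.]
tcp [0.544  0.1351 0.183 ] ang -92.9 tilt [ 0.     -0.0002] shift cm [-1.21 -0.11 16.1 ] turn -0.001 j [ 0.01 -0.02 -0.15  1.44 -0.   -1.51] F [-0.1 -0.7  0.1] w 0.0618 t 22.0
```

Request:
{"name": "step_arm", "arguments": {"increments": [115, -0.6, 0.1, 0, 0, 0, 0, 115, -0.5, 0, 4, 0, 0, 0, 115, 0, 0, 4, 0, 0, 0, 115, 0, 0, 4, 0, 0, 0, 115, 0, 0, 2.5, 0, 0, 0, 115, 0, 0, 1.2, 0, 0, 0, 115, 0, 0, 0.4, 0, 0, 0, 115, 0, 0, 0, 0, 0, 0, 255, 0, 0, 0, 0, 0, 0, 255, 0, 0, 0, 0, 0, 0]}}

```text
clock: 23.0
tcp_pos: [0.5448, 0.1471, 0.0239]
tcp_rot: [-2.164, 2.274, -0.003]
contact_force: [1.5, 0.1, 4.4]
grip_width: 0.0259
grasp_force: 41.3
```

Request:
{"name": "step_arm", "arguments": {"increments": [255, 0, 0, 0, 0, 0, 0, 255, 0, 0, 0, 0, 0, 0, 255, 0, 0, 0, 0, 0, 0]}}

```text
clock: 23.3
tcp_pos: [0.5448, 0.1471, 0.0239]
tcp_rot: [-2.164, 2.274, -0.003]
contact_force: [-0.8, -0.4, 7.7]
grip_width: 0.0263
grasp_force: 41.4
```

```bash
python3 - <<'E'
from h import *
plan(.4926,-.0054,.1,-95.4)
E
```

```text
tcp [0.5448 0.1471 0.0239] ang -92.8 tilt [0.0031 0.0002] shift cm [15.49  4.43 -7.63] turn 0.045 j [ 0.03  0.08 -0.34  1.15  0.   -1.49] F [-0.8 -0.4  7.7] w 0.0263 t 23.3
```

Request:
{"name": "step_arm", "arguments": {"increments": [255, 0, 0, -3, 0, 0, 0, 255, 0, 0, -4, 0, 0, 0, 255, 3.1, 0.8, -0.6, 0, 0, 0, 255, 3.1, 0.9, 0, 0, 0, 0, 255, 3.1, 0.9, 0, 0, 0, 0, 255, 3.1, 0.9, 0, 0, 0, 0, 255, 3.1, 0.9, 0, 0, 0, 0.045, 255, 0, 0, 0, 0, 0, 0, 255, 0, 0, 0, 0, 0, 0, 255, 0, 0, 0, 0, 0, 0]}}

```text
clock: 24.3
tcp_pos: [0.492, -0.005, 0.0983]
tcp_rot: [-2.114, 2.323, -0.0]
contact_force: [0.6, 0.1, -2.6]
grip_width: 0.0261
grasp_force: 40.3
```

```bash
python3 - <<'E'
from h import *
plan(.4925,-.0051,.0342,-95.4)
f,m=snap("wrist","w10")
s=env.read_state();zt=s["tcp_pos"][2]-.0239+.027
bars(f,m,zt)
g=f.min(axis=2)
for v in (60,70,80,90,100,110,120,140,160,180):
    xs=np.nonzero(g[v,230:340]>215)[0]+230;print(v,xs.min() if len(xs) else 0,xs.max() if len(xs) else 0,end="; ")
E
```

```text
tcp [ 0.492  -0.005   0.0983] ang -95.4 tilt [0.0005 0.0003] shift cm [ 0.   -0.05  6.41] turn 0.0 j [-0.28 -0.2  -0.47  1.3   0.   -1.75] F [ 0.6  0.1 -2.6] w 0.0261 t 24.3
60 0 0; 70 0 0; 80 0 0; 90 0 0; 100 252 312; 110 0 0; 120 247 315; 140 247 315; 160 247 314; 180 247 314;
```

Request:
{"name": "step_arm", "arguments": {"increments": [255, 0, -0.05, 3, 0, 0, 0, 255, 0, 0, 2, 0, 0, 0, 255, 0, 0, 1, 0, 0, 0, 255, 0, 0, 0.4, 0, 0, 0, 255, 0, 0, 0.1, 0, 0, 0, 255, 0, 0, 0, 0, 0, 0]}}

```text
clock: 24.95
tcp_pos: [0.4929, -0.0054, 0.0339]
tcp_rot: [-2.114, 2.323, -0.002]
contact_force: [0.8, -0.3, -0.1]
grip_width: 0.0261
grasp_force: 40.3
```

```bash
python3 - <<'E'
from h import *
plan(.4925,-.0051,.0342,-95.4)
E
```

```text
tcp [ 0.4929 -0.0054  0.0339] ang -95.4 tilt [ 0.0012 -0.0002] shift cm [-0.03  0.05 -0.03] turn 0.0 j [-0.28 -0.15 -0.55  1.17  0.   -1.75] F [ 0.8 -0.3 -0.1] w 0.0261 t 24.95
```

Request:
{"name": "step_arm", "arguments": {"increments": [255, 0.5, 0.05, 0, 0, 0, 0, 255, 0.5, 0, 0, 0, 0, 0, 255, 0.5, 0, 0, 0, 0, 0, 255, 0.5, 0, 0, 0, 0, 0, 255, 0.5, 0, 0, 0, 0, 0]}}

```text
clock: 25.45
tcp_pos: [0.4902, -0.0309, 0.0339]
tcp_rot: [-2.113, 2.323, -0.002]
contact_force: [1.4, 3.3, 5.1]
grip_width: 0.026
grasp_force: 41.2
```

```bash
python3 - <<'E'
from h import *
plan(.4859,-.0757,.0339,-95.4)
E
```

```text
tcp [ 0.4902 -0.0309  0.0339] ang -95.4 tilt [0.002  0.0005] shift cm [ 4.5  0.  -0. ] turn -0.0 j [-0.33 -0.16 -0.55  1.17  0.   -1.81] F [1.4 3.3 5.1] w 0.026 t 25.45
```

Request:
{"name": "step_arm", "arguments": {"increments": [255, 0.6, 0, 0, 0, 0, 0, 255, 0.6, 0, 0, 0, 0, 0, 255, 0.8, 0, 0, 0, 0, 0]}}

```text
clock: 25.75
tcp_pos: [0.4882, -0.0508, 0.0339]
tcp_rot: [-2.113, 2.322, -0.002]
contact_force: [1.7, 3.4, 5.1]
grip_width: 0.0262
grasp_force: 41.3
```

Request:
{"name": "step_arm", "arguments": {"increments": [255, 0.8, 0, 0, 0, 0, 0, 255, 0.8, 0, 0, 0, 0, 0, 255, 0.8, 0, 0, 0, 0, 0]}}

```text
clock: 26.05
tcp_pos: [0.4859, -0.0749, 0.0339]
tcp_rot: [-2.113, 2.323, -0.002]
contact_force: [0.0, 4.7, 6.6]
grip_width: 0.026
grasp_force: 41.3
```

```bash
python3 - <<'E'
from h import *
plan(.4859,-.0757,.0339,-95.4)
E
```

```text
tcp [ 0.4859 -0.0749  0.0339] ang -95.4 tilt [0.0018 0.0003] shift cm [ 0.08 -0.01  0.  ] turn -0.0 j [-0.42 -0.15 -0.55  1.17  0.   -1.9 ] F [0.  4.7 6.6] w 0.026 t 26.05
```

Request:
{"name": "step_arm", "arguments": {"increments": [115, 0, 0, 0, 0, 0, 0, 115, 0, 0, 0, 0, 0, 0, 115, 0, 0, 0, 0, 0, 0, 115, 0, 0, -2, 0, 0, 0, 115, 0, 0, -3, 0, 0, 0, 255, -3.5, 0, 0, 0, 0, 0, 255, -3.7, 0, 0, 0, 0, 0, 255, 0, 0, 0, 0, 0, 0, 255, 0, 0, 0, 0, 0, 0, 255, 0, 0, 0, 0, 0, 0]}}

```text
clock: 27.05
tcp_pos: [0.4919, -0.003, 0.0828]
tcp_rot: [2.114, -2.324, -0.0]
contact_force: [0.2, -0.4, -0.2]
grip_width: -0.0002
grasp_force: 0.0
```

```bash
python3 - <<'E'
from h import *
plan(.4927,-.0031,.032,-95.4)
E
```

```text
tcp [ 0.4919 -0.003   0.0828] ang -95.4 tilt [-0.0002 -0.0002] shift cm [-0.   -0.08  5.08] turn -0.0 j [-0.27 -0.19 -0.49  1.27 -0.   -1.75] F [ 0.2 -0.4 -0.2] w -0.0002 t 27.05
```

Request:
{"name": "step_arm", "arguments": {"increments": [255, 0, -0.05, 3, 0, 0, 0, 255, 0, 0, 1.6, 0, 0, 0, 255, 0, 0, 0.5, 0, 0, 0, 255, 1, 0, 0, 0, 0, 0, 255, 1, 0, 0, 0, 0, 0, 255, 1, 0, 0, 0, 0, 0, 255, 1, 0, 0, 0, 0, 0, 255, 1, 0, 0, 0, 0, 0, 255, 1, 0, 0, 0, 0, 0, 255, 1, 0, 0, 0, 0, 0]}}

```text
clock: 28.05
tcp_pos: [0.4859, -0.0732, 0.0322]
tcp_rot: [-2.114, 2.324, -0.0]
contact_force: [0.1, 1.2, 2.2]
grip_width: -0.0001
grasp_force: 0.8
```

Request:
{"name": "step_arm", "arguments": {"increments": [255, 0.5, 0, 0, 0, 0, 0, 255, 0.3, 0, 0, 0, 0, 0, 255, 0.2, 0, 0, 0, 0, 0]}}

```text
clock: 28.35
tcp_pos: [0.485, -0.0824, 0.032]
tcp_rot: [-2.114, 2.324, 0.0]
contact_force: [0.9, 1.9, 1.0]
grip_width: -0.0005
grasp_force: 0.9
```

Request:
{"name": "step_arm", "arguments": {"increments": [255, 0.15, 0, 0, 0, 0, 0, 255, 0.15, 0, 0, 0, 0, 0]}}

```text
clock: 28.55
tcp_pos: [0.4847, -0.0851, 0.032]
tcp_rot: [-2.114, 2.323, 0.0]
contact_force: [0.9, 0.9, 0.3]
grip_width: -0.0
grasp_force: 0.9
```

Request:
{"name": "step_arm", "arguments": {"increments": [255, 0.15, 0, 0, 0, 0, 0, 255, 0.1, 0, 0, 0, 0, 0]}}

```text
clock: 28.75
tcp_pos: [0.4845, -0.0875, 0.032]
tcp_rot: [-2.114, 2.323, 0.001]
contact_force: [2.5, 7.1, 2.4]
grip_width: 0.0003
grasp_force: 3.8
```

Request:
{"name": "step_arm", "arguments": {"increments": [255, 0.1, 0, 0, 0, 0, 0]}}

```text
clock: 28.85
tcp_pos: [0.4845, -0.0875, 0.032]
tcp_rot: [-2.113, 2.321, 0.003]
contact_force: [2.6, 11.8, 3.7]
grip_width: 0.0
grasp_force: 6.4
```

Request:
{"name": "step_arm", "arguments": {"increments": [255, 0.06, 0, 0, 0, 0, 0]}}

```text
clock: 28.95
tcp_pos: [0.4845, -0.0875, 0.0321]
tcp_rot: [-2.113, 2.32, 0.004]
contact_force: [3.0, 14.1, 4.4]
grip_width: 0.0001
grasp_force: 7.3
```

Request:
{"name": "step_arm", "arguments": {"increments": [255, -1.5, 0, 0, 0, 0, 0, 200, -1, 0, -4, 0, 0, 0, 120, -2, 0, -4, 0, 0, 0, 110, -3, -1.8, -4, 0, 0, 0, 110, -3, -1.8, -3, 0, 0, 0, 110, -3, -1.8, 0, 0, 0, 0, 110, -3, -1.8, 0, 0, 0, 0, 110, -2.9, -1.9, 0, 0, 0, -0.087, 110, 0, 0, 0, 0, 0, 0, 110, 0, 0, 0, 0, 0, 0]}}

```text
clock: 29.95
tcp_pos: [0.5916, 0.0943, 0.179]
tcp_rot: [2.213, -2.228, -0.001]
contact_force: [-0.3, -1.2, -0.3]
grip_width: 0.0482
grasp_force: 0.0
```

Request:
{"name": "step_arm", "arguments": {"increments": [110, 0, 0, 0, 0, 0, 0, 110, 0, 0, 0, 0, 0, 0]}}

```text
clock: 30.15
tcp_pos: [0.5916, 0.0928, 0.1799]
tcp_rot: [2.211, -2.231, 0.001]
contact_force: [0.3, -0.2, -0.7]
grip_width: 0.0483
grasp_force: 0.0
```

```bash
python3 - <<'E'
from h import *
f,m=snap("wrist","w11");bars(f,m,.016)
plan(.594,.097,.022,-90.3)
E
```

```text
bar c 0.596 0.0771 L,S 0.1191 0.0167 ang -90.3 px [276. 172.]
tcp [0.5916 0.0928 0.1799] ang -90.5 tilt [ 0.0002 -0.0002] shift cm [-0.42 -0.23 15.79] turn -0.004 j [-0.06  0.1  -0.03  1.44 -0.   -1.62] F [ 0.4 -0.3  0.3] w 0.049 t 30.2
```

Request:
{"name": "step_arm", "arguments": {"increments": [110, -0.4, -0.4, 2, 0, 0, 0, 110, 0, 0, 4, 0, 0, 0, 110, 0, 0, 4, 0, 0, 0, 110, 0, 0, 3, 0, 0, 0, 110, 0, 0, 1.5, 0, 0, 0, 110, 0, 0, 0.8, 0, 0, 0, 110, 0, 0, 0.4, 0, 0, 0, 110, 0, 0, 0, 0, 0, 0, 255, 0, 0, 0, 0, 0, 0, 255, 0, 0, 0, 0, 0, 0]}}

```text
clock: 31.2
tcp_pos: [0.5969, 0.0975, 0.0239]
tcp_rot: [-2.212, 2.229, -0.002]
contact_force: [-0.0, -0.5, -1.4]
grip_width: 0.0203
grasp_force: 0.0
```

Request:
{"name": "step_arm", "arguments": {"increments": [255, 0, 0, 0, 0, 0, 0, 255, 0, 0, 0, 0, 0, 0, 255, 0, 0, 0, 0, 0, 0]}}

```text
clock: 31.5
tcp_pos: [0.597, 0.0975, 0.024]
tcp_rot: [-2.212, 2.229, -0.002]
contact_force: [-0.7, -0.1, 6.6]
grip_width: 0.0157
grasp_force: 40.0
```

```bash
python3 - <<'E'
from h import *
plan(.5960,-.0158,.1,-95.4)
E
```

```text
tcp [0.597  0.0975 0.024 ] ang -90.4 tilt [ 0.0022 -0.    ] shift cm [11.33 -0.   -7.6 ] turn 0.087 j [-0.05  0.2  -0.21  1.16  0.   -1.62] F [-0.7 -0.1  6.6] w 0.0157 t 31.5
```

Request:
{"name": "step_arm", "arguments": {"increments": [255, 0, 0, -3, 0, 0, 0, 255, 0, 0, -4, 0, 0, 0, 255, 3, 0, 0, 0, 0, 0, 255, 3, 0, 0, 0, 0, 0, 255, 3, 0, 0, 0, 0, 0, 255, 2.3, 0, 0, 0, 0, 0.087, 255, 0, 0, 0, 0, 0, 0, 255, 0, 0, 0, 0, 0, 0, 255, 0, 0, 0, 0, 0, 0]}}

```text
clock: 32.4
tcp_pos: [0.5951, -0.0147, 0.0926]
tcp_rot: [-2.116, 2.322, 0.0]
contact_force: [0.9, 0.2, -0.8]
grip_width: 0.0155
grasp_force: 39.2
```

```bash
python3 - <<'E'
from h import *
plan(.5960,-.0158,.0344,-95.4)
f,m=snap("wrist","w12");cv2.imwrite("pics/w12b.png",f)
E
```

```text
tcp [ 0.5951 -0.0147  0.0926] ang -95.3 tilt [-0.      0.0004] shift cm [ 0.1  -0.1   5.82] turn 0.001 j [-0.24  0.12 -0.17  1.28  0.   -1.72] F [ 0.9  0.2 -0.8] w 0.0155 t 32.4
```

View pics/w12b.png

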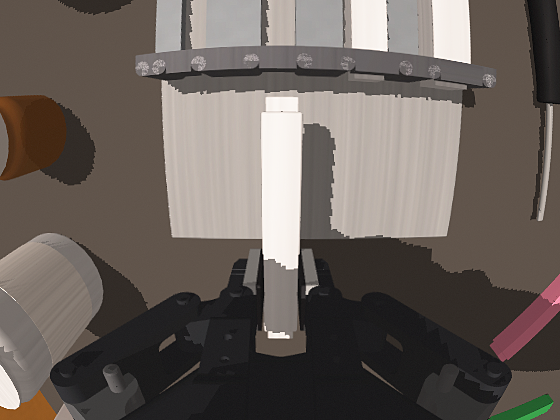

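Picture: bar held straight at column 281, front end at row 97; two bars lie in the channels of holes 0 and 1 (columns 365 and 450). Lower and insert.

Request:
{"name": "step_arm", "arguments": {"increments": [255, 0.1, -0.1, 3, 0, 0, 0, 255, 0, 0, 1.8, 0, 0, 0, 255, 0, 0, 0.8, 0, 0, 0, 255, 0, 0, 0.2, 0, 0, 0, 255, 0, 0, 0, 0, 0, 0, 255, 0, 0, 0, 0, 0, 0]}}

```text
clock: 33.05
tcp_pos: [0.5966, -0.0165, 0.0355]
tcp_rot: [-2.114, 2.323, -0.002]
contact_force: [-0.3, -1.0, 0.2]
grip_width: 0.0159
grasp_force: 39.2
```

```bash
python3 - <<'E'
from h import *
plan(.5960,-.0158,.0342,-95.4)
E
```

```text
tcp [ 0.5966 -0.0165  0.0355] ang -95.4 tilt [ 0.0013 -0.0002] shift cm [-0.06  0.07  0.13] turn 0.0 j [-0.25  0.17 -0.23  1.18  0.   -1.72] F [-0.3 -1.   0.2] w 0.0159 t 33.05
```

Request:
{"name": "step_arm", "arguments": {"increments": [255, 0.2, 0.07, 0.12, 0, 0, 0, 255, 0.5, 0, 0, 0, 0, 0, 255, 0.5, 0, 0, 0, 0, 0, 255, 0.5, 0, 0, 0, 0, 0, 255, 0.5, 0, 0, 0, 0, 0]}}

```text
clock: 33.55
tcp_pos: [0.5936, -0.0389, 0.034]
tcp_rot: [-2.113, 2.323, -0.001]
contact_force: [-0.1, 3.3, 4.7]
grip_width: 0.0157
grasp_force: 39.9
```

```bash
python3 - <<'E'
from h import *
plan(.5895,-.0855,.0342,-95.4)
E
```

```text
tcp [ 0.5936 -0.0389  0.034 ] ang -95.4 tilt [0.001  0.0003] shift cm [ 4.68 -0.03 -0.02] turn -0.0 j [-0.29  0.16 -0.23  1.17  0.   -1.76] F [-0.1  3.3  4.7] w 0.0157 t 33.55
```

Request:
{"name": "step_arm", "arguments": {"increments": [255, 0.6, 0, 0, 0, 0, 0, 255, 0.6, 0, 0, 0, 0, 0]}}

```text
clock: 33.75
tcp_pos: [0.5926, -0.0508, 0.034]
tcp_rot: [-2.113, 2.323, -0.001]
contact_force: [1.2, 3.0, 4.6]
grip_width: 0.0157
grasp_force: 39.9
```

Request:
{"name": "step_arm", "arguments": {"increments": [255, 0.8, 0, 0, 0, 0, 0, 255, 0.8, 0, 0, 0, 0, 0, 255, 0.9, 0, 0, 0, 0, 0, 255, 0.9, 0, 0, 0, 0, 0]}}

```text
clock: 34.15
tcp_pos: [0.5893, -0.0848, 0.034]
tcp_rot: [-2.113, 2.323, -0.001]
contact_force: [0.5, 3.7, 6.1]
grip_width: 0.016
grasp_force: 40.0
```

```bash
python3 - <<'E'
from h import *
plan(.5895,-.0855,.0342,-95.4)
E
```

```text
tcp [ 0.5893 -0.0848  0.034 ] ang -95.4 tilt [0.0011 0.0002] shift cm [ 0.07 -0.03 -0.02] turn -0.0 j [-0.36  0.16 -0.23  1.17  0.   -1.84] F [0.5 3.7 6.1] w 0.016 t 34.15
```

Request:
{"name": "step_arm", "arguments": {"increments": [130, 0, 0, 0, 0, 0, 0, 130, 0, 0, 0, 0, 0, 0, 130, 0, 0, 0, 0, 0, 0, 130, 0, 0, -2, 0, 0, 0, 130, 0, 0, -3, 0, 0, 0, 255, -3.5, 0, 0, 0, 0, 0, 255, -3.7, 0, 0, 0, 0, 0, 255, 0, 0, 0, 0, 0, 0, 255, 0, 0, 0, 0, 0, 0, 255, 0, 0, 0, 0, 0, 0]}}

```text
clock: 35.15
tcp_pos: [0.5955, -0.0129, 0.0832]
tcp_rot: [2.114, -2.324, -0.0]
contact_force: [-1.0, -1.3, -0.3]
grip_width: -0.0
grasp_force: 0.0
```

```bash
python3 - <<'E'
from h import *
plan(.5963,-.0128,.032,-95.4)
E
```

```text
tcp [ 0.5955 -0.0129  0.0832] ang -95.4 tilt [-0.0004 -0.0002] shift cm [-0.02 -0.08  5.12] turn -0.0 j [-0.24  0.13 -0.18  1.27 -0.   -1.72] F [-1.  -1.3 -0.3] w -0.0 t 35.15
```

Request:
{"name": "step_arm", "arguments": {"increments": [255, 0, -0.05, 3, 0, 0, 0, 255, 0, 0, 1.6, 0, 0, 0, 255, 0, 0, 0.5, 0, 0, 0, 255, 1, 0, 0, 0, 0, 0, 255, 1, 0, 0, 0, 0, 0, 255, 1, 0, 0, 0, 0, 0, 255, 1, 0, 0, 0, 0, 0, 255, 1, 0, 0, 0, 0, 0, 255, 1, 0, 0, 0, 0, 0, 255, 1, 0, 0, 0, 0, 0]}}

```text
clock: 36.15
tcp_pos: [0.5896, -0.0832, 0.0326]
tcp_rot: [-2.114, 2.324, -0.0]
contact_force: [-0.2, 0.4, 0.1]
grip_width: -0.0
grasp_force: 0.2
```

Request:
{"name": "step_arm", "arguments": {"increments": [255, 0.5, 0, 0, 0, 0, 0, 255, 0.3, 0, 0, 0, 0, 0, 255, 0.2, 0, 0, 0, 0, 0, 255, 0.2, 0, 0, 0, 0, 0]}}

```text
clock: 36.55
tcp_pos: [0.5885, -0.0941, 0.0324]
tcp_rot: [-2.114, 2.324, 0.0]
contact_force: [-0.3, 0.7, -0.2]
grip_width: -0.0004
grasp_force: 0.2
```

Request:
{"name": "step_arm", "arguments": {"increments": [255, 0.15, 0, 0, 0, 0, 0]}}

```text
clock: 36.65
tcp_pos: [0.5884, -0.0956, 0.0324]
tcp_rot: [-2.114, 2.324, 0.0]
contact_force: [0.4, 0.9, 0.7]
grip_width: -0.0001
grasp_force: 0.2
```

Request:
{"name": "step_arm", "arguments": {"increments": [255, 0.1, 0, 0, 0, 0, 0]}}

```text
clock: 36.75
tcp_pos: [0.5883, -0.0966, 0.0325]
tcp_rot: [-2.114, 2.324, -0.0]
contact_force: [-0.3, 0.3, -0.3]
grip_width: 0.0
grasp_force: 0.2
```

Request:
{"name": "step_arm", "arguments": {"increments": [255, 0.1, 0, 0, 0, 0, 0]}}

```text
clock: 36.85
tcp_pos: [0.5882, -0.0974, 0.0324]
tcp_rot: [-2.114, 2.323, 0.001]
contact_force: [1.6, 6.0, 1.1]
grip_width: -0.0
grasp_force: 2.9
```

Request:
{"name": "step_arm", "arguments": {"increments": [255, 0.1, 0, 0, 0, 0, 0]}}

```text
clock: 36.95
tcp_pos: [0.5881, -0.0975, 0.0324]
tcp_rot: [-2.114, 2.322, 0.003]
contact_force: [1.2, 9.6, 2.0]
grip_width: -0.0
grasp_force: 4.8
```

Request:
{"name": "step_arm", "arguments": {"increments": [255, -1.5, 0, 0, 0, 0, 0, 255, -1, 0, -4, 0, 0, 0, 200, 0, 0, -4, 0, 0, 0, 130, 0, 0, -4, 0, 0, 0]}}

```text
clock: 37.35
tcp_pos: [0.59, -0.0726, 0.1536]
tcp_rot: [2.114, -2.323, -0.001]
contact_force: [0.4, 0.3, 0.5]
grip_width: 0.0282
grasp_force: 0.0
```

```bash
python3 - <<'E'
from h import *
f,m=snap("top","t13")
bars(f,m,.012,125)
plan(.497,-.341,.18,-93)
E
```

```text
tcp [ 0.5929 -0.0738  0.1616] ang -95.4 tilt [ 0.0082 -0.0034] shift cm [27.51  7.03 -1.83] turn -0.042 j [-0.34  0.09 -0.08  1.4  -0.   -1.82] F [ 2.2 -0.9  5.6] w 0.0354 t 37.4
```

Request:
{"name": "step_arm", "arguments": {"increments": [130, 1.5, 3, -1, 0, 0, 0, 130, 3, 3, 0, 0, 0, 0, 130, 4, 1, 0, 0, 0, 0, 130, 4, 0, 0, 0, 0, 0, 130, 4, 0, 0, 0, 0, 0, 130, 4, 0, 0, 0, 0, 0, 130, 4, 0, 0, 0, 0, 0, 130, 3, 0, 0, 0, 0, -0.042, 130, 0, 0, 0, 0, 0, 0, 130, 0, 0, 0, 0, 0, 0]}}

```text
clock: 38.4
tcp_pos: [0.4947, -0.3407, 0.162]
tcp_rot: [-2.161, 2.281, 0.001]
contact_force: [0.1, 0.7, -0.8]
grip_width: 0.0418
grasp_force: 0.0
```

Request:
{"name": "step_arm", "arguments": {"increments": [130, 0, 0, 0, 0, 0, 0, 130, 0, 0, 0, 0, 0, 0]}}

```text
clock: 38.6
tcp_pos: [0.4951, -0.3397, 0.1625]
tcp_rot: [-2.164, 2.278, 0.0]
contact_force: [-0.4, -0.1, -0.9]
grip_width: 0.0419
grasp_force: 0.0
```

```bash
python3 - <<'E'
from h import *
f,m=snap("wrist","w14");bars(f,m,.012)
plan(.497,-.341,.0225,-93);cv2.imwrite("pics/w14.png",f)
E
```

```text
bar c 0.3374 -0.3429 L,S 0.1237 0.0337 ang -124.0 px [448. 186.]
bar c 0.4988 -0.3641 L,S 0.1192 0.0123 ang -92.0 px [275. 165.]
tcp [ 0.4951 -0.3399  0.1626] ang -92.9 tilt [ 0.0001 -0.    ] shift cm [ 0.1  -0.19 14.01] turn 0.001 j [-0.82  0.11 -0.06  1.41  0.   -2.34] F [0.4 0.  0.2] w 0.0419 t 38.65
```

Request:
{"name": "step_arm", "arguments": {"increments": [130, 0.4, -0.45, 2, 0, 0, -0.016, 130, 0, 0, 4, 0, 0, 0, 130, 0, 0, 4, 0, 0, 0, 130, 0, 0, 2.5, 0, 0, 0, 130, 0, 0, 1.1, 0, 0, 0, 130, 0, 0, 0.5, 0, 0, 0, 130, 0, 0, 0, 0, 0, 0, 130, 0, 0, 0, 0, 0, 0]}}

```text
clock: 39.45
tcp_pos: [0.4999, -0.3459, 0.0232]
tcp_rot: [-2.181, 2.262, -0.004]
contact_force: [0.1, 0.2, -0.0]
grip_width: 0.0419
grasp_force: 0.0
```

```bash
python3 - <<'E'
from h import *
plan(.4995,-.344,.0205,-92)
E
```

```text
tcp [ 0.4999 -0.3459  0.0232] ang -92.1 tilt [ 0.0017 -0.0018] shift cm [-0.19  0.05  0.27] turn -0.002 j [-0.82  0.21 -0.2   1.16  0.   -2.35] F [ 0.1  0.2 -0. ] w 0.0419 t 39.45
```

Request:
{"name": "step_arm", "arguments": {"increments": [130, -0.2, 0, 0.25, 0, 0, 0, 130, 0, 0, 0, 0, 0, 0, 255, 0, 0, 0, 0, 0, 0, 255, 0, 0, 0, 0, 0, 0, 255, 0, 0, 0, 0, 0, 0, 255, 0, 0, 0, 0, 0, 0, 255, 0, 0, 0, 0, 0, 0]}}

```text
clock: 40.15
tcp_pos: [0.4993, -0.3434, 0.0193]
tcp_rot: [-2.18, 2.262, -0.001]
contact_force: [-0.3, -0.4, 4.0]
grip_width: 0.0107
grasp_force: 41.3
```

```bash
python3 - <<'E'
from h import *
plan(.6477,-.0217,.11,-95.4);print(env.read_state()["grasp_force"])
E
```

```text
tcp [ 0.4993 -0.3434  0.0193] ang -92.1 tilt [ 0.0005 -0.0004] shift cm [-32.69 -13.65  -9.07] turn 0.058 j [-0.82  0.21 -0.21  1.15  0.   -2.35] F [-0.3 -0.4  4. ] w 0.0107 t 40.15
41.34163677692413
```

Request:
{"name": "step_arm", "arguments": {"increments": [255, 0, 0, -2, 0, 0, 0, 255, 0, 0, -4, 0, 0, 0, 255, 0, 0, -3.5, 0, 0, 0, 255, -4, 0, 0, 0, 0, 0, 255, -4, 0, 0, 0, 0, 0, 255, -4, 0, 0, 0, 0, 0, 255, -4, 0, 0, 0, 0, 0, 255, -4, 0, 0, 0, 0, 0, 255, -4, -2, 0, 0, 0, 0, 255, -4, -2, 0, 0, 0, 0]}}

```text
clock: 41.15
tcp_pos: [0.5494, -0.0632, 0.1139]
tcp_rot: [-2.18, 2.262, -0.0]
contact_force: [1.7, -1.2, 0.1]
grip_width: 0.0105
grasp_force: 40.9
```

```bash
python3 - <<'E'
from h import *
for n,p,z in (("tin",(350,128),.13),("jar",(425,148),.08),("jug",(541,127),.22)): print(n,onz("top",p[0]*.7,p[1]*.7,z).round(3))
plan(.6478,-.0207,.11,-95.4)
E
```

```text
tin [0.795 0.023 0.13 ]
jar [ 0.782 -0.103  0.08 ]
jug [ 0.745 -0.267  0.22 ]
tcp [ 0.5494 -0.0632  0.1139] ang -92.1 tilt [ 0.0002 -0.0001] shift cm [-4.62 -9.67  0.39] turn 0.057 j [-0.35 -0.02 -0.27  1.32  0.   -1.88] F [ 1.7 -1.2  0.1] w 0.0105 t 41.15
```

Request:
{"name": "step_arm", "arguments": {"increments": [255, -2.3, -1, 0, 0, 0, 0, 255, -2.3, -2.8, 0, 0, 0, 0, 255, 0, -3, 0, 0, 0, 0, 255, 0, -2.9, 0, 0, 0, 0.057, 255, 0, 0, 2, 0, 0, 0, 255, 0, 0, 0, 0, 0, 0, 255, 0, 0, 0, 0, 0, 0]}}

```text
clock: 41.85
tcp_pos: [0.6469, -0.0222, 0.0933]
tcp_rot: [2.115, -2.322, -0.003]
contact_force: [-0.8, -0.3, -0.1]
grip_width: 0.0108
grasp_force: 40.9
```

```bash
python3 - <<'E'
from h import *
plan(.6478,-.0207,.0297,-95.4)
f,m=snap("wrist","w15")
g=f.min(axis=2)
for v in (90,95,100,105,110,120,130,150,170,190,210):
    xs=np.nonzero(g[v,240:320]>215)[0]+240;print(v,(xs.min(),xs.max()) if len(xs) else 0,end="; ")
E
```

```text
tcp [ 0.6469 -0.0222  0.0933] ang -95.4 tilt [-0.0021  0.0006] shift cm [-0.16 -0.09  6.36] turn 0.001 j [-0.24  0.28  0.01  1.3   0.   -1.71] F [-0.8 -0.3 -0.1] w 0.0108 t 41.85
90 0; 95 0; 100 (np.int64(271), np.int64(290)); 105 (np.int64(271), np.int64(290)); 110 (np.int64(289), np.int64(289)); 120 (np.int64(267), np.int64(293)); 130 (np.int64(267), np.int64(293)); 150 (np.int64(267), np.int64(293)); 170 (np.int64(267), np.int64(293)); 190 (np.int64(267), np.int64(293)); 210 (np.int64(268), np.int64(292));
```

Bar still held straight and centred (column 280). Lower.

Request:
{"name": "step_arm", "arguments": {"increments": [255, -0.1, -0.1, 3, 0, 0, 0, 255, 0, 0, 2, 0, 0, 0, 255, 0, 0, 1, 0, 0, 0, 255, 0, 0, 0.3, 0, 0, 0, 255, 0, 0, 0, 0, 0, 0, 255, 0, 0, 0, 0, 0, 0]}}

```text
clock: 42.5
tcp_pos: [0.6499, -0.0217, 0.0325]
tcp_rot: [-2.114, 2.322, -0.003]
contact_force: [0.8, -0.4, 0.2]
grip_width: 0.0104
grasp_force: 40.9
```

```bash
python3 - <<'E'
from h import *
plan(.6478,-.0207,.0297,-95.4)
E
```

```text
tcp [ 0.6499 -0.0217  0.0325] ang -95.4 tilt [ 0.002  -0.0004] shift cm [-0.08  0.21  0.28] turn 0.001 j [-0.23  0.32 -0.05  1.2   0.   -1.71] F [ 0.8 -0.4  0.2] w 0.0104 t 42.5
```

Request:
{"name": "step_arm", "arguments": {"increments": [255, 0, 0.2, 0.25, 0, 0, 0, 255, 0, 0, 0, 0, 0, 0, 255, 0.4, 0, 0, 0, 0, 0, 255, 0.4, 0, 0, 0, 0, 0, 255, 0.4, 0, 0, 0, 0, 0, 255, 0.4, 0, 0, 0, 0, 0]}}

```text
clock: 43.1
tcp_pos: [0.6461, -0.0374, 0.0293]
tcp_rot: [-2.114, 2.322, -0.001]
contact_force: [0.6, 2.8, 5.0]
grip_width: 0.0104
grasp_force: 41.6
```

```bash
python3 - <<'E'
from h import *
plan(.6413,-.0904,.0297,-95.4)
E
```

```text
tcp [ 0.6461 -0.0374  0.0293] ang -95.3 tilt [0.0015 0.0005] shift cm [ 5.32 -0.01 -0.04] turn 0.001 j [-0.26  0.32 -0.06  1.19  0.   -1.74] F [0.6 2.8 5. ] w 0.0104 t 43.1
```

Request:
{"name": "step_arm", "arguments": {"increments": [255, 0.5, 0, 0, 0, 0, 0, 255, 0.5, 0, 0, 0, 0, 0]}}

```text
clock: 43.3
tcp_pos: [0.6452, -0.0474, 0.0293]
tcp_rot: [-2.114, 2.322, -0.001]
contact_force: [1.0, 4.0, 4.8]
grip_width: 0.0108
grasp_force: 41.6
```

Request:
{"name": "step_arm", "arguments": {"increments": [255, 0.7, 0, 0, 0, 0, 0, 255, 0.7, 0, 0, 0, 0, 0]}}

```text
clock: 43.5
tcp_pos: [0.6439, -0.0614, 0.0293]
tcp_rot: [-2.115, 2.322, -0.001]
contact_force: [0.8, 3.3, 5.7]
grip_width: 0.0107
grasp_force: 41.6
```

Request:
{"name": "step_arm", "arguments": {"increments": [255, 0.9, 0, 0, 0, 0, 0, 255, 0.9, 0, 0, 0, 0, 0, 255, 0.8, 0, 0, 0, 0, 0]}}

```text
clock: 43.8
tcp_pos: [0.6414, -0.0875, 0.0293]
tcp_rot: [-2.114, 2.322, -0.001]
contact_force: [0.7, 2.9, 6.1]
grip_width: 0.0108
grasp_force: 41.6
```

Request:
{"name": "step_arm", "arguments": {"increments": [140, 0, 0, 0, 0, 0, 0, 140, 0, 0, 0, 0, 0, 0, 140, 0, 0, 0, 0, 0, 0, 140, 0, 0, -2, 0, 0, 0, 140, 0, 0, -3, 0, 0, 0, 255, -3.5, 0, 0, 0, 0, 0, 255, -3.5, 0, 0, 0, 0, 0, 255, 0, 0, 0, 0, 0, 0, 255, 0, 0, 0, 0, 0, 0, 255, 0, 0, 0, 0, 0, 0]}}

```text
clock: 44.8
tcp_pos: [0.6472, -0.0178, 0.0782]
tcp_rot: [2.115, -2.323, -0.0]
contact_force: [-0.9, 0.2, 0.1]
grip_width: 0.0003
grasp_force: 0.0
```

```bash
python3 - <<'E'
from h import *
plan(.6482,-.0172,.030,-95.4)
E
```

```text
tcp [ 0.6472 -0.0178  0.0782] ang -95.4 tilt [-0.0004 -0.0001] shift cm [-0.07 -0.09  4.82] turn 0.0 j [-0.23  0.28 -0.01  1.28 -0.   -1.71] F [-0.9  0.2  0.1] w 0.0003 t 44.8
```

Request:
{"name": "step_arm", "arguments": {"increments": [255, 0, -0.05, 3, 0, 0, 0, 255, 0, 0, 1.3, 0, 0, 0, 255, 0, 0, 0.6, 0, 0, 0, 255, 1, 0, 0, 0, 0, 0, 255, 1, 0, 0, 0, 0, 0, 255, 1, 0, 0, 0, 0, 0, 255, 1, 0, 0, 0, 0, 0, 255, 1, 0, 0, 0, 0, 0, 255, 1, 0, 0, 0, 0, 0, 255, 1, 0, 0, 0, 0, 0]}}

```text
clock: 45.8
tcp_pos: [0.6413, -0.088, 0.0296]
tcp_rot: [-2.115, 2.323, -0.0]
contact_force: [0.1, 0.0, -1.3]
grip_width: -0.0002
grasp_force: 0.2
```

Request:
{"name": "step_arm", "arguments": {"increments": [255, 0.5, 0, 0, 0, 0, 0, 255, 0.4, 0, 0, 0, 0, 0, 255, 0.2, 0, 0, 0, 0, 0]}}

```text
clock: 46.1
tcp_pos: [0.6403, -0.0983, 0.0294]
tcp_rot: [-2.115, 2.323, 0.0]
contact_force: [-0.1, 0.2, 0.3]
grip_width: 0.0001
grasp_force: 0.2
```

Request:
{"name": "step_arm", "arguments": {"increments": [255, 0.15, 0, 0, 0, 0, 0]}}

```text
clock: 46.2
tcp_pos: [0.6402, -0.0995, 0.0294]
tcp_rot: [-2.115, 2.323, 0.0]
contact_force: [-0.0, 0.8, -0.1]
grip_width: -0.0
grasp_force: 0.2
```

Request:
{"name": "step_arm", "arguments": {"increments": [255, 0.1, 0, 0, 0, 0, 0]}}

```text
clock: 46.3
tcp_pos: [0.6401, -0.1004, 0.0294]
tcp_rot: [-2.115, 2.322, 0.0]
contact_force: [-0.2, 0.6, -1.1]
grip_width: 0.0003
grasp_force: 0.2
```

Request:
{"name": "step_arm", "arguments": {"increments": [255, 0.1, 0, 0, 0, 0, 0]}}

```text
clock: 46.4
tcp_pos: [0.64, -0.1013, 0.0294]
tcp_rot: [-2.115, 2.322, 0.0]
contact_force: [0.1, -1.0, 1.0]
grip_width: 0.0002
grasp_force: 0.2
```

Request:
{"name": "step_arm", "arguments": {"increments": [255, 0.1, 0, 0, 0, 0, 0]}}

```text
clock: 46.5
tcp_pos: [0.6399, -0.1023, 0.0294]
tcp_rot: [-2.115, 2.322, 0.0]
contact_force: [0.5, 2.3, -0.1]
grip_width: -0.0001
grasp_force: 1.1
```

Request:
{"name": "step_arm", "arguments": {"increments": [255, 0.06, 0, 0, 0, 0, 0]}}

```text
clock: 46.6
tcp_pos: [0.6399, -0.1025, 0.0294]
tcp_rot: [-2.115, 2.322, 0.001]
contact_force: [1.7, 4.4, 1.1]
grip_width: 0.0001
grasp_force: 2.6
```

Request:
{"name": "step_arm", "arguments": {"increments": [255, 0.06, 0, 0, 0, 0, 0, 255, -1.5, 0, 0, 0, 0, 0, 255, -1.5, 0, -4, 0, 0, 0, 255, -2, 0, -4, 0, 0, 0, 255, -3, 0, -4, 0, 0, 0, 255, -4, 1, -2, 0, 0, 0, 255, -4, 1, 0, 0, 0, 0, 255, 0, 0, 0, 0, 0, 0, 255, 0, 0, 0, 0, 0, 0, 255, 0, 0, 0, 0, 0, 0]}}

```text
clock: 47.6
tcp_pos: [0.6347, 0.0569, 0.169]
tcp_rot: [2.114, -2.323, -0.0]
contact_force: [-0.2, -1.1, -0.0]
grip_width: -0.0
grasp_force: 0.0
```

Request:
{"name": "step_arm", "arguments": {"increments": [255, 0, 0, 0, 0, 0, 0, 255, 0, 0, 0, 0, 0, 0]}}

```text
clock: 47.8
tcp_pos: [0.6349, 0.0564, 0.1691]
tcp_rot: [2.113, -2.324, -0.0]
contact_force: [-0.2, 0.2, 0.3]
grip_width: -0.0002
grasp_force: 0.0
```

```bash
python3 - <<'E'
from h import *
f,_=snap("scene","s16");w,_=snap("wrist","w16")
o=np.zeros((600,800,3),np.uint8);o[:300,:400]=cv2.resize(w,(400,300));o[:300,400:]=cv2.resize(f,(400,300))
o[300:,:400]=cv2.resize(f[200:305,150:290],(400,300),interpolation=cv2.INTER_CUBIC)
o[300:,400:]=cv2.resize(w[0:135,150:330],(400,300),interpolation=cv2.INTER_CUBIC)
cv2.imwrite("pics/fin.png",o);plan(.6,.05,.17)
E
```

```text
tcp [0.6349 0.0567 0.1692] ang -95.4 tilt [-0.0003  0.    ] shift cm [ 1.    3.41 -0.07] turn 0 j [-0.12  0.22  0.08  1.43  0.   -1.59] F [-0.5  0.7  0.6] w 0.0001 t 47.9
```

View pics/fin.png

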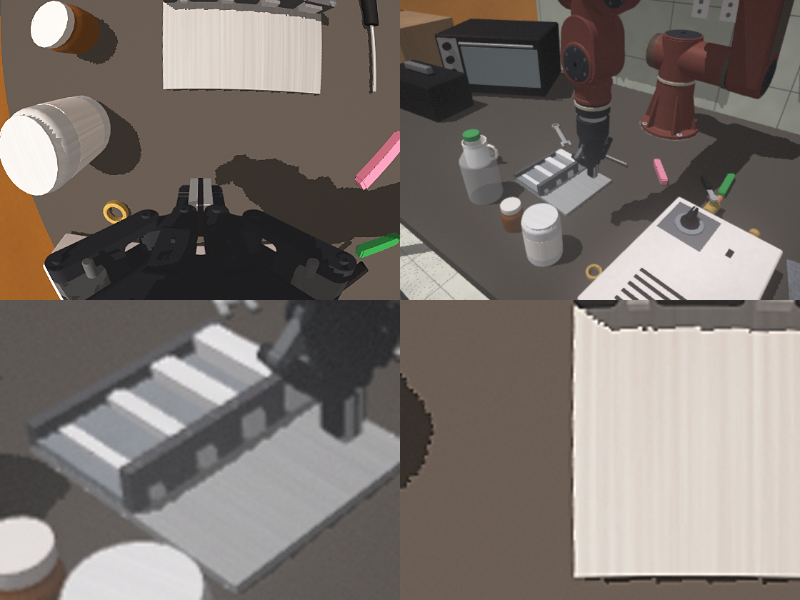

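```bash
python3 -c "
from rig import env
print(env.sign_off())"
```

```text
the job is handed in; nothing more can be done
None
```

The job is handed in at about 48 s: the knob was turned anticlockwise until it hit the off stop, the drain lever measured about 44–45° open, and all four bars (27, 22, 17 and 12 mm) were pushed through holes 0 to 3 in that order until they met the stop.

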